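# Line up shrinkage test bars on a heating plate and start the heat

## Robot

A 6-joint arm with a two-finger parallel gripper is mounted at the origin on the work surface. World frame = base frame: x ahead of the robot, y to its left, z up, the work surface at z = 0. Lengths are in m, angles in degrees, forces in N, time in s.
With the tool pointing down it reaches from about 0.225 to 0.875 m from the base axis. Payload 3.4 kg.
Tool frame: the origin (TCP) lies at the very end of the fingers, on their centre line; the grasp point (between the pads) lies 19 mm behind it; z points along the fingers, x is the direction in which the jaws open and shut, and the axes are right-handed (so a half turn about z gives the same grasp; the last joint's range is limited). The gripper opens to 85 mm and grips with 20 to 120 N. Pads are 22 mm wide; open, the fingers measure 114 mm over their backs; the gripper's body (76 mm by 85 mm) begins 54 mm behind the grasp point. The pads swing forward as they close: fully open they stand 13 mm farther back than shut.
Start: joints at [-72.708, 15.808, 86.224, -0, 77.962, -6.933], TCP at [0.236, -0.524, 0.231] pointing down, gripper open.
Joint ranges: [-165.64, 165.64], [-43.16, 119.46], [12.63, 154.43], [-67.54, 247.53], [6.08, 155.33], [-154.97, 154.97]. Speed limits (degrees/s): [147.25, 147.25, 180, 180, 180, 180].

## Interface

Orientations are given as a 3x3 rotation matrix whose columns are the frame's x, y, z axes.
In Python, from rig import readout, eyes, ticket gives the robot as it stands. The module is installed in compiled form; this text tells all that it offers.
- The arm moves only by the tool drive_tool, never from a script. Its argument "motion" is text: rows parted by semicolons, each of 7 numbers parted by spaces: the shift along the tool's x, y, z in units of 40 mm (1.0 is 40 mm), then the turn, a rotation vector about the tool's x, y, z in units of 6 degrees (1.0 is 6 degrees), then the finger opening in mm, from 0 to 85.4. In form: tx ty tz rx ry rz hand; .... A call has 1 to 8 rows; each row is the pose to reach, as a shift and turn from the pose measured when the call began, along the tool's axes at that moment; what a row does not reach only later rows make up. A row lasts 1/12 s, in which the tool goes at most 41.7 mm and 7.16 degrees, less where a joint would pass 70% of its speed; a pose out of reach is approached as far as the arm can. A call with a gripper value outside its range is refused whole. The fingers move at their own pace and stop on an object; "grip_force" is the grip in N (left out, the last holds). Time passes only in rows, so rows that repeat a pose let the fingers close. It gives the time, the measured TCP pose, the force and the opening at its end, in the units of the state.
- readout.state(): the state, without advancing time (a new reading comes with each control period).
- eyes.grab_frame(name): name is "scene" or "top" or "wrist"; returns a dict with "pixels" (384x512x3 uint8, blue, green, red), "camera_matrix" (3x3 intrinsics, pixels), "R" (3x3) and "t" (3): a world point X has camera coordinates R X + t. Camera axes: x right, y down, z forward; pixel columns grow to the right and rows downward; lengths in m; the calibration is good to about 2 mm. A picture is of the moment at which its call begins. There is no depth.
- ticket.close_job(): hands the job in, once; it reports no verdict.
The state is a dict: "time": time; "joints": joint angles; "dq": joint speeds; "tau": joint torques, N m; "eef_pos": TCP position; "ee_rot": TCP orientation; "ft_force": force on the tool from outside, world axes, zero at the start; "torque": the same for the moment, N m; "width": finger opening in m.
Only numpy, scipy, OpenCV 4.12 (cv2) and the standard library are available. Lean on these libraries where they do the work, as an engineer would, in place of code of your own. Each camera call takes 0.05 s, during which the arm holds its last target.

## Task

Set up a heat-shrinkage test: lay the straightedge flat on the deck with its steel working edge flush along the front edge of the heating plate and let go of it, then lay every straight test bar from the specimen tray flat on the plate, square to that edge, with one end butted against the straightedge so that it is level with the plate's edge, and no bars touching one another. With all bars lined up, put the straightedge back flat in its own wooden tray, and only then press the heat selector down, turn it clockwise to heat and let it spring back up. The bars must still be lined up at the end; leave the dumbbell specimen and everything else where they are.

Things in the scene. Friction and masses are not known exactly. Their poses are not given: they have to be found in the camera images.
- datum (a point): Middle of the top front edge of the bare aluminium heating plate (145 mm deep, 330 mm wide), 80 mm above the table, fixed on a white housing. Axes: x from this edge back over the plate, y to the left along the edge, z up. The housing's flat deck is 6 mm lower all round: 65 mm of it in front of the edge, 100 mm behind the plate, 10 mm at the sides. So the plate's edge is an upright face 6 mm high.
- rule_grip (a point): Middle of the grip rib of the straightedge: an aluminium bar 280 mm long (x), 45 wide (y), 12 thick, 0.5 kg, with a steel working edge along its +y side and a black rib (130 long, 14 wide, 26 tall) on top to hold it by. This point is at mid-length, half-way up the rib, 25 mm above the underside, 33 mm from the working edge, 12 mm from the other long edge. z up.
- rule_end1 (a point): Lower corner of the straightedge's working edge at its -x end (140 mm from mid-length, at the height of the underside).
- rule_end2 (a point): The same at the +x end of the straightedge's working edge.
- rule_tray_in (a point): Centre of the inner floor (4 mm above the table) of the straightedge's own tray: wooden, fixed, inside 304 mm (x) by 68 mm (y), rim 9 mm above its floor. The straightedge lies in it at the start. The two trays stand left and right of the heating unit, either way round.
- bar_tray_in (a point): Centre of the inner floor (4 mm above the table) of the grey plastic specimen tray, fixed, inside 304 mm (x) by 164 mm (y), rim 3 mm above its floor. The test bars lie in it, flat, across it (about along its y), some 54 mm apart, with one dumbbell-shaped specimen among them.
- selector_turn (a joint): Turn of the heat selector, a black knob with a bar grip on the deck behind the plate, at the right: 0 = off, 1.22 rad (70 degrees clockwise from above) = heat, its end stop. It turns only while pressed down, and comes up only at these two positions (within about 8 degrees); between them it stays down.
- selector_press (a joint): How far the selector is pressed down: 0 = up, 0.0075 m = fully down. Sprung: 5 N to start, 14 N fully down. From 0.0055 m down it turns freely (0.06 N m).
- selector_grip (a point): Centre of the selector's bar grip, on the knob's axis, half-way up the bar; it turns and sinks with the knob. Bar 44 mm long (this x), 13 wide, 26 tall, on a disc 50 mm across whose top is 13 mm below this point. White pointer line at the +x end. Off: the bar lies front to back (along x of datum), pointer to the rear. Up, the disc stands 8 mm clear of the deck.
- bar1_mid (a point): Centre (half-way up) of a straight test bar of cream plastic, 120 mm long (its x), 18 mm wide (its y), 10 mm thick, 30 g. All bars are alike. Three or four are present; a missing one reads None.
- bar2_mid (a point): Centre (half-way up) of a straight test bar of cream plastic, 120 mm long (its x), 18 mm wide (its y), 10 mm thick, 30 g. All bars are alike. Three or four are present; a missing one reads None.
- bar3_mid (a point): Centre (half-way up) of a straight test bar of cream plastic, 120 mm long (its x), 18 mm wide (its y), 10 mm thick, 30 g. All bars are alike. Three or four are present; a missing one reads None.
- bar4_mid (a point): Centre (half-way up) of a straight test bar of cream plastic, 120 mm long (its x), 18 mm wide (its y), 10 mm thick, 30 g. All bars are alike. Three or four are present; a missing one reads None.
- dumbbell: Dumbbell-shaped cream plastic specimen, 120 mm long (its x), 22 mm wide at the ends and 9 mm at the waist, 10 mm thick; lies among the bars in the specimen tray, to be left there. Origin under its centre.
- pan: Small round aluminium sample pan, 34 mm across, 12 mm high, on the unit's deck behind the plate at the left. A bystander. Origin under its centre.
- tweezers: Steel tweezers, 135 mm long, lying behind the unit. A bystander.
- caliper: Caliper, 200 mm long, lying behind the unit. A bystander.
- beaker: Glass beaker, 70 mm across, 85 mm high, behind the unit at the left. A bystander.
- jar1: Sample jar, 54 mm across, 65 mm high, at the rear left. A bystander.
- jar2: Amber sample jar, 54 mm across, 65 mm high, at the rear right. A bystander.
- weight: Steel cylinder weight, 42 mm across, 45 mm high, rear right. A bystander.
There are look-alikes about, which are no part of the job. What is shaped like the part that bears bar2_mid but blue is not meant. What is shaped like the part that bears bar3_mid but yellow is not meant.

How it is judged (in metres and radians):
On the way, in this order (a step that is already met when the one before it is completed fails the run):
1. the straightedge lies on the deck, let go, its working edge flush against the front edge of the plate (within 3 mm at both ends) (x of rule_end1 in the frame of datum between -0.003 and 0.002 m and z of rule_end1 in the frame of datum between -0.009 and -0.003 m and x of rule_end2 in the frame of datum between -0.003 and 0.002 m and z of rule_end2 in the frame of datum between -0.009 and -0.003 m and y of rule_grip in the frame of datum between -0.05 and 0.05 m and linear speed of rule below 0.02 m/s and contact force between rule and the fingers below 0.3 N), for 0.3 s.
2. with the straightedge still flush there, every bar lies flat on the plate, square to the edge, one end level with the plate's front edge (within 4 mm), clear of the other bars, let go (all of step 1 and x of bar1_mid in the frame of datum between 0.056 and 0.064 m and y of bar1_mid in the frame of datum between -0.15 and 0.15 m and z of bar1_mid in the frame of datum between 0.002 and 0.008 m and angle between the x axis of each of bar1_mid, bar2_mid, bar3_mid, bar4_mid and the x axis of datum, either way round below 0.06 rad and linear speed of each of bar1, bar2, bar3, bar4 below 0.02 m/s and contact force between each of bar1, bar2, bar3, bar4 and the fingers below 0.3 N and x of bar2_mid in the frame of datum between 0.056 and 0.064 m and y of bar2_mid in the frame of datum between -0.15 and 0.15 m and z of bar2_mid in the frame of datum between 0.002 and 0.008 m and x of bar3_mid in the frame of datum between 0.056 and 0.064 m and y of bar3_mid in the frame of datum between -0.15 and 0.15 m and z of bar3_mid in the frame of datum between 0.002 and 0.008 m and x of bar4_mid in the frame of datum between 0.056 and 0.064 m and y of bar4_mid in the frame of datum between -0.15 and 0.15 m and z of bar4_mid in the frame of datum between 0.002 and 0.008 m and horizontal distance between bar1_mid and bar2_mid above 0.019 m and horizontal distance between each of bar1_mid, bar2_mid and bar3_mid above 0.019 m and horizontal distance between each of bar1_mid, bar2_mid, bar3_mid and bar4_mid above 0.019 m), for 0.3 s.
3. the straightedge lies flat in its own tray, let go (x of rule_grip in the frame of rule_tray_in between -0.03 and 0.03 m and y of rule_grip in the frame of rule_tray_in between -0.03 and 0.03 m and z of rule_grip in the frame of rule_tray_in between 0.02 and 0.03 m and angle between rule_grip's own z axis and vertical below 0.06 rad and linear speed of rule below 0.02 m/s and contact force between rule and the fingers below 0.3 N), for 0.3 s.
4. the selector is turned to heat and has sprung up again (value of joint selector_turn above 1.05 rad and value of joint selector_press below 0.0015 m), for 0.3 s.
At the end, for the whole second after the job is handed in: Every bar present lies flat and still on the plate, square to its front edge (0.06 rad), one end level with that edge within 4 mm, within the plate's width, no bars touching (centres 19 mm or more apart); the straightedge lies flat in its tray; the selector is past 1.05 rad and up (within 1.5 mm) (all of step 3 and all of step 4 and x of bar1_mid in the frame of datum between 0.056 and 0.064 m and y of bar1_mid in the frame of datum between -0.15 and 0.15 m and z of bar1_mid in the frame of datum between 0.002 and 0.008 m and angle between the x axis of each of bar1_mid, bar2_mid, bar3_mid, bar4_mid and the x axis of datum, either way round below 0.06 rad and linear speed of each of bar1, bar2, bar3, bar4 below 0.02 m/s and contact force between each of bar1, bar2, bar3, bar4 and the fingers below 0.3 N and x of bar2_mid in the frame of datum between 0.056 and 0.064 m and y of bar2_mid in the frame of datum between -0.15 and 0.15 m and z of bar2_mid in the frame of datum between 0.002 and 0.008 m and x of bar3_mid in the frame of datum between 0.056 and 0.064 m and y of bar3_mid in the frame of datum between -0.15 and 0.15 m and z of bar3_mid in the frame of datum between 0.002 and 0.008 m and x of bar4_mid in the frame of datum between 0.056 and 0.064 m and y of bar4_mid in the frame of datum between -0.15 and 0.15 m and z of bar4_mid in the frame of datum between 0.002 and 0.008 m and horizontal distance between bar1_mid and bar2_mid above 0.019 m and horizontal distance between each of bar1_mid, bar2_mid and bar3_mid above 0.019 m and horizontal distance between each of bar1_mid, bar2_mid, bar3_mid and bar4_mid above 0.019 m).
It fails at once if the dumbbell specimen is displaced by more than 5 cm (distance of dumbbell from where it was at the start of the episode above 0.05 m).
It fails at once if another bystander (pan, tweezers, caliper, beaker, jars, weight) is displaced by more than 5 cm (distance of any of pan, tweezers, caliper, beaker, jar1, jar2, weight from where it was at the start of the episode above 0.05 m).
Of bar1, bar2, bar3, bar4 only 3 to 4 are there at a start; the rules pass over those that are not, and their reading is None.
At some moment in a run one of rule, bar1, bar2, bar3, bar4 may be knocked a few centimetres aside while the robot is not near it.
It also fails if it takes over 208 s, if anything falls off the work surface, if the arm or the gripper's body presses on something with over 40 N, if the wrist force passes 120 N, or if a joint passes its speed limit or range.

## Working session

There is one attempt and no reset: what is moved stays moved. The work goes in short steps, Python scripts to look and compute and a tool call to move; the robot and the scene stay as the last step left them, time stands still between calls to the robot, and variables do not carry over. Pictures are saved under pics/ and viewed, and the job is handed in when it is done.

Besides the shell and the picture viewer there is one more tool, called after "Request:" by a JSON object that holds its "name" and its "arguments". drive_tool: Moves the arm, as the interface text tells. Its arguments: {"type":"object","properties":{"motion":{"type":"string"},"grip_force":{"type":"number"}},"required":["motion"]}

```bash
mkdir -p pics; cat > h.py <<'E'
import numpy as np, cv2
from rig import readout, eyes, ticket
def grab(n,fn=None):
    f=eyes.grab_frame(n)
    if fn: cv2.imwrite('pics/'+fn,f['pixels'])
    return f
def ray(f,uv,z):
    K=np.array(f['camera_matrix']);R=np.array(f['R']);t=np.array(f['t'])
    c=-R.T@t; d=R.T@np.linalg.inv(K)@np.array([uv[0],uv[1],1.0])
    return c+d*(z-c[2])/d[2]
def proj(f,X):
    K=np.array(f['camera_matrix']);p=K@(np.array(f['R'])@np.array(X)+np.array(f['t']));return p[:2]/p[2]
E
python3 - <<'E'
from h import *
s=readout.state();print(s)
for n in ['scene','top','wrist']:
    f=grab(n,n+'0.png');print(n,np.array(f['camera_matrix']).round(1).tolist(),np.array(f['R']).round(3).tolist(),np.array(f['t']).round(3))
E
```

```text
{'time': 0.0, 'joints': array([-7.27087953e+01,  1.58476635e+01,  8.62951275e+01,  2.59001548e-04,
        7.79608872e+01, -6.93282938e+00]), 'dq': array([0.09892675, 0.05708197, 0.022039  , 0.05529376, 0.04125269,
       0.06284413]), 'tau': array([-2.19253539e-03, -4.16780412e+01, -2.45805359e+01, -3.18676848e-04,
        1.10628139e-02, -1.09405715e-05]), 'eef_pos': array([ 0.2357663 , -0.52387192,  0.23043993]), 'ee_rot': array([[ 4.10304265e-01, -9.11948532e-01, -5.33620865e-04],
       [-9.11946920e-01, -4.10304552e-01,  1.72906022e-03],
       [-1.79576100e-03, -2.22806877e-04, -9.99998363e-01]]), 'ft_force': array([0.61759201, 0.88475998, 0.8233437 ]), 'torque': array([ 0.0088098 , -0.00710051, -0.02389161]), 'width': 0.0855711128728991}
scene [[362.5, 0.0, 262.1], [0.0, 362.5, 192.4], [0.0, 0.0, 1.0]] [[-0.406, 0.914, -0.001], [0.637, 0.282, -0.718], [-0.656, -0.292, -0.696]] [ 0.147 -0.313  1.746]
top [[402.1, 0.0, 260.9], [0.0, 402.1, 192.7], [0.0, 0.0, 1.0]] [[0.008, -1.0, 0.01], [-0.998, -0.009, -0.065], [0.066, -0.009, -0.998]] [0.08  0.54  1.196]
wrist [[340.2, 0.0, 262.3], [0.0, 340.2, 191.0], [0.0, 0.0, 1.0]] [[0.41, -0.912, -0.001], [-0.876, -0.394, 0.278], [-0.254, -0.113, -0.96]] [-0.575 -0.035  0.377]
```

View pics/top0.png

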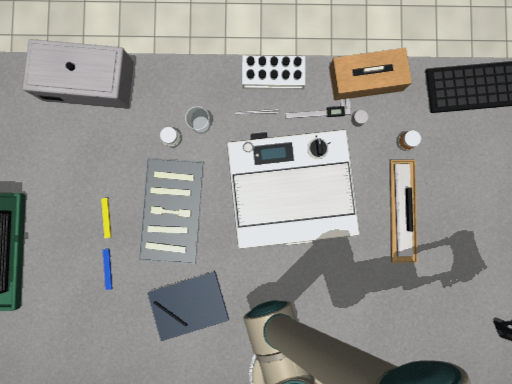

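View pics/scene0.png

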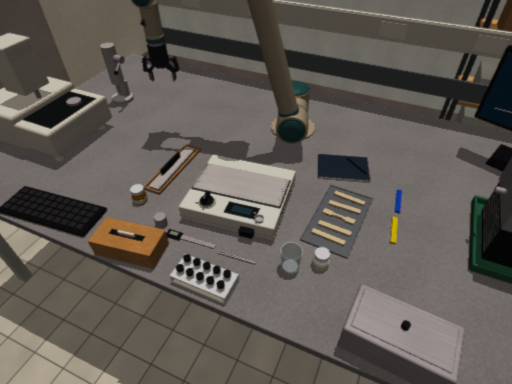

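View pics/wrist0.png

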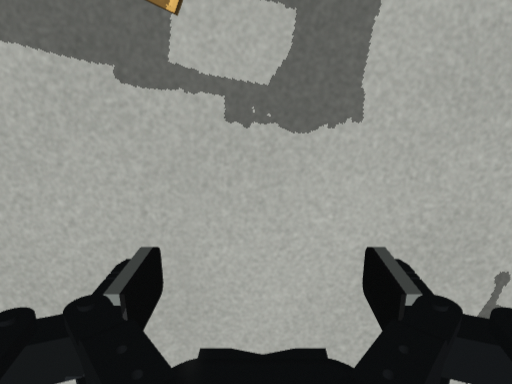

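The top view shows the unit in the middle, with the plate at about (238–355, 165–227) and the selector at (318,148). The rule tray is on the right at (403,210), with its rib to the right. The specimen tray is on the left and holds bars at v≈176, 192, 229 and 247. The dumbbell is at (170,211). I'll zoom in.

```bash
python3 - <<'E'
from h import *
f=grab('top')
p=f['pixels']
cv2.imwrite('pics/z1.png',cv2.resize(p[120:260,220:370],None,fx=5,fy=4.28,interpolation=cv2.INTER_CUBIC)) 
a=cv2.resize(p[150:270,130:215],None,fx=5,fy=5,interpolation=cv2.INTER_CUBIC)
b=cv2.resize(p[150:270,375:430],None,fx=5,fy=5,interpolation=cv2.INTER_CUBIC)
cv2.imwrite('pics/z2.png',np.hstack([a,b]))
# bars: cream mask
hsv=cv2.cvtColor(p,cv2.COLOR_BGR2HSV)
for q in [(176,174),(211,170),(200,290),(200,160),(216,410),(200,400),(148,318)]: print(q,p[q],hsv[q])
E
```

```text
(176, 174) [204 229 226] [ 34  28 229]
(211, 170) [207 227 223] [ 36  22 227]
(200, 290) [221 224 225] [ 23   5 225]
(200, 160) [148 146 141] [ 99  12 148]
(216, 410) [44 42 43] [135  12  44]
(200, 400) [214 218 219] [ 24   6 219]
(148, 318) [38 37 35] [100  20  38]
```

View pics/z1.png

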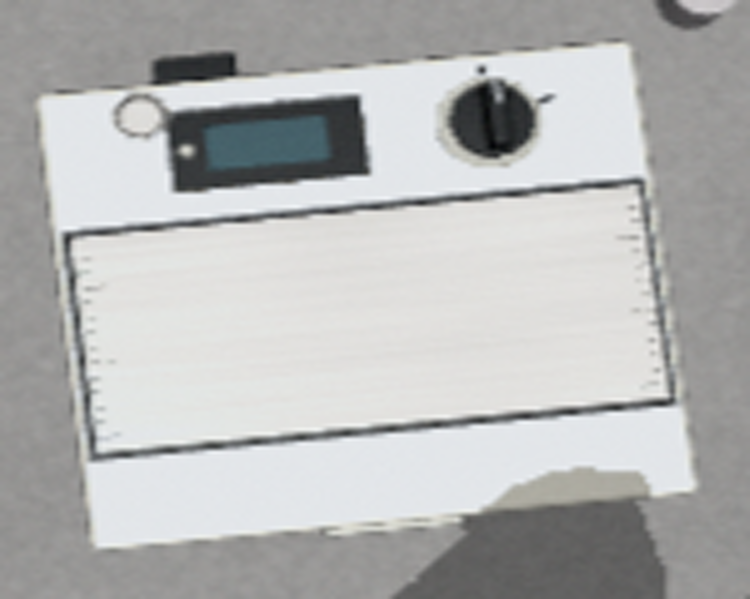

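View pics/z2.png

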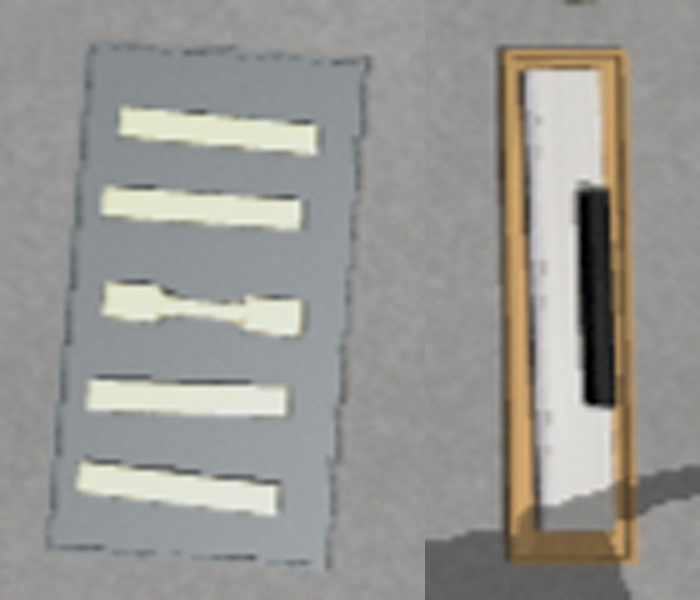

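```bash
cat >> h.py <<'E'
def st():
    s=readout.state(); return s,np.array(s['eef_pos']),np.array(s['ee_rot'])
def plan(pos=None,jaw=None,fn=True):
    """world target TCP pos, jaw = desired world yaw (deg) of tool x; tool down. prints row numbers"""
    from scipy.spatial.transform import Rotation as Ro
    s,p,R=st()
    d=np.zeros(3) if pos is None else R.T@(np.array(pos)-p)/0.04
    cur=np.degrees(np.arctan2(R[1,0],R[0,0]))
    if jaw is None: jaw=cur
    a=(jaw-cur+90)%180-90
    j=np.radians(cur+a); x=np.array([np.cos(j),np.sin(j),0]); z=np.array([0,0,-1.]); T=np.c_[x,np.cross(z,x),z]
    rv=Ro.from_matrix(R.T@T).as_rotvec(degrees=True)/6
    print('from',p.round(4),'yaw',cur.round(2),'rot',a.round(2),'J6',s['joints'][5].round(1),'row: %.3f %.3f %.3f %.3f %.3f %.3f'%(*d,*rv))
E
python3 - <<'E'
from h import *
f=grab('top'); w=grab('wrist')
for n,g in [('top',f),('wrist',w)]:
    R=np.array(g['R']);print(n,(-R.T@np.array(g['t'])).round(3), ray(g,(256,192),0.0).round(3))
p=f['pixels'].astype(int)
hsv=cv2.cvtColor(f['pixels'],cv2.COLOR_BGR2HSV)
m=((p[...,1]-p[...,0]>12)&(p[...,1]>180)).astype(np.uint8); m[:, :135]=0; m[:,215:]=0
n,l,s,c=cv2.connectedComponentsWithStats(m)
for i in range(1,n):
    if s[i,4]>100:
        ct=cv2.findContours((l==i).astype(np.uint8),0,1)[0][0]
        r=cv2.minAreaRect(ct); bx=cv2.boxPoints(r)
        P=np.array([ray(f,b,.014) for b in bx]); C=ray(f,c[i],.014)
        e=P[1]-P[0] if np.linalg.norm(P[1]-P[0])>np.linalg.norm(P[2]-P[1]) else P[2]-P[1]
        print('bar',c[i].round(1),s[i,4],C.round(4),'yaw',np.degrees(np.arctan2(e[1],e[0])).round(1),np.linalg.norm(e).round(3))
# plate corners of z1 zoom
for uv in [(95,457),(674,402),(642,181),(66,234)]:
    q=(uv[0]/5+220-.4,uv[1]/4.28+120-.4); print('plate',ray(f,q,.08).round(4))
q=(492/5+219.6,117/4.28+119.6);print('knob',ray(f,q,.105).round(4))
for uv in [(597,187),(597,405)]:
    # rib in z2 : x offset 425 -> 375
    q=((uv[0]-425)/5+375-.4,uv[1]/5+150-.4); print('rib',ray(f,q,.042).round(4))
for uv in [(525,70),(538,530),(598,70),(612,530)]:
    q=((uv[0]-425)/5+375-.4,uv[1]/5+150-.4); print('rule',ray(f,q,.016).round(4))
for uv in [(502,47),(630,50),(507,560),(634,560)]:
    q=((uv[0]-425)/5+375-.4,uv[1]/5+150-.4); print('tray',ray(f,q,.013).round(4))
E
```

```text
top [0.46  0.096 1.228] [0.543 0.099 0.   ]
wrist [ 0.301 -0.495  0.372] [ 0.198 -0.533  0.   ]
bar [144.   19.1] 621 [1.0766 0.4518 0.014 ] yaw -178.5 0.102
bar [172.1  19.1] 1104 [1.0778 0.3647 0.014 ] yaw -89.2 0.106
bar [202.9  19.7] 741 [1.077  0.2693 0.014 ] yaw -179.1 0.103
bar [143.9  44.4] 300 [0.9958 0.45   0.014 ] yaw -89.3 0.056
bar [171.9  45.3] 517 [0.9943 0.3637 0.014 ] yaw -91.3 0.103
bar [202.5  45.5] 384 [0.9947 0.269  0.014 ] yaw -89.3 0.071
bar [173.  175.6] 223 [0.5892 0.3509 0.014 ] yaw -95.0 0.117
bar [169.6 191.1] 221 [0.542  0.3602 0.014 ] yaw -93.6 0.118
bar [169.2 211.2] 192 [0.4816 0.3601 0.014 ] yaw -95.4 0.118
bar [162.4 228.9] 174 [0.4282 0.3791 0.014 ] yaw -92.4 0.096
bar [158.5 246.2] 149 [0.3764 0.3895 0.014 ] yaw -96.2 0.089
plate [0.4389 0.1477 0.08  ]
plate [ 0.4782 -0.1827  0.08  ]
plate [ 0.6267 -0.1652  0.08  ]
plate [0.5876 0.1661 0.08  ]
knob [ 0.6647 -0.0749  0.105 ]
rib [ 0.5588 -0.355   0.042 ]
rib [ 0.4298 -0.3529  0.042 ]
rule [ 0.6321 -0.322   0.016 ]
rule [ 0.3542 -0.326   0.016 ]
rule [ 0.6325 -0.3666  0.016 ]
rule [ 0.3545 -0.3706  0.016 ]
tray [ 0.6465 -0.3091  0.013 ]
tray [ 0.6455 -0.3876  0.013 ]
tray [ 0.3359 -0.3081  0.013 ]
tray [ 0.3365 -0.3848  0.013 ]
```

```bash
python3 - <<'E'
from h import *
plan([.494,-.355,.15],-89.5)
E
```

```text
from [ 0.2359 -0.5242  0.231 ] yaw -65.78 rot -23.72 J6 -6.9 row: -1.210 -7.620 2.027 0.000 0.005 3.954
```

Request:
{"name": "drive_tool", "arguments": {"motion": "-0.6 -3.8 1 0 0 2 85; -1.21 -7.62 2.03 0 0 3.95 85;-1.21 -7.62 2.03 0 0 3.95 85;-1.21 -7.62 2.03 0 0 3.95 60;-1.21 -7.62 2.03 0 0 3.95 60;-1.21 -7.62 2.03 0 0 3.95 60;-1.21 -7.62 2.03 0 0 3.95 60;-1.21 -7.62 2.03 0 0 3.95 60"}}

```text
time: 0.97
eef_pos: [0.4959, -0.353, 0.1491]
ee_rot: [[0.01, -1.0, 0.0], [-1.0, -0.01, 0.001], [-0.001, -0.0, -1.0]]
ft_force: [-0.1, -0.8, -0.8]
width: 0.0601
```

```bash
python3 - <<'E'
from h import *
plan([.494,-.355,.15],-89.5)
grab('wrist','w1.png')
E
```

```text
from [ 0.4959 -0.353   0.1491] yaw -89.43 rot -0.07 J6 47.4 row: 0.049 0.048 -0.022 -0.001 0.012 0.011
```

View pics/w1.png

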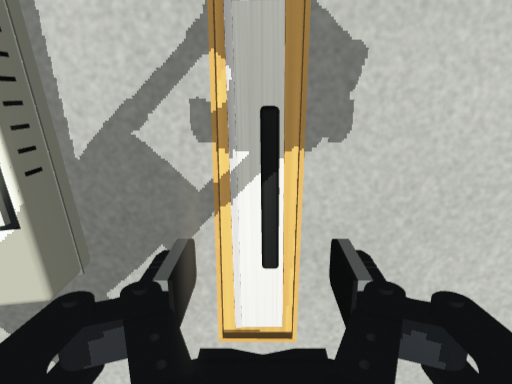

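Wrist view: the rib runs from (270,107) to (270,267), and the rule lies in its tray.

```bash
python3 - <<'E'
from h import *
f=grab('wrist');p=f['pixels']
g=cv2.cvtColor(p,cv2.COLOR_BGR2GRAY)
m=(g<70).astype(np.uint8); m[300:]=0; m[:,:235]=0; m[:,300:]=0
n,l,s,c=cv2.connectedComponentsWithStats(m)
i=1+np.argmax(s[1:,4]); print(s[i])
for v in [112,140,180,220,262]:
    us=np.where(l[v]==i)[0]; a=ray(f,(us[0]-.5,v),.042);b=ray(f,(us[-1]+.5,v),.042);print(v,us[0],us[-1],a.round(4),b.round(4))
top=s[i,1];bot=top+s[i,3]
print(ray(f,(270,top-.5),.042),ray(f,(270,bot-.5),.042))
# working edge of rule and tray 
for v in [60,150,250,320]:
    print(v,[tuple(x) for x in p[v,205:250:3].tolist()])
E
```

```text
[ 267  113   19  162 2844]Traceback (most recent call last):
  File "<stdin>", line 8, in <module>
IndexError: index 0 is out of bounds for axis 0 with size 0
```

```bash
python3 - <<'E'
from h import *
f=grab('wrist','w2.png');p=f['pixels'];print(readout.state()['eef_pos'],readout.state()['time'])
g=cv2.cvtColor(p,cv2.COLOR_BGR2GRAY)
m=(g<70).astype(np.uint8); m[300:]=0; m[:,:235]=0; m[:,300:]=0
n,l,s,c=cv2.connectedComponentsWithStats(m)
i=1+np.argmax(s[1:,4]); print(s[i])
for v in [120,140,180,220,262]:
    us=np.where(l[v]==i)[0]; a=ray(f,(us[0]-.5,v),.042);b=ray(f,(us[-1]+.5,v),.042);print(v,us[0],us[-1],a.round(4),b.round(4))
top=s[i,1];bot=top+s[i,3]
print(ray(f,(270,top-.5),.042),ray(f,(270,bot-.5),.042))
E
```

```text
[ 0.49537516 -0.35290082  0.14863963] 1.1167
[ 264  108   19  162 2839]
120 264 282 [ 0.5495 -0.3507  0.042 ] [ 0.5497 -0.3643  0.042 ]
140 264 282 [ 0.5353 -0.3509  0.042 ] [ 0.5355 -0.3647  0.042 ]
180 264 281 [ 0.5054 -0.3514  0.042 ] [ 0.5056 -0.3649  0.042 ]
220 264 280 [ 0.4734 -0.3519  0.042 ] [ 0.4736 -0.3651  0.042 ]
262 265 280 [ 0.4373 -0.3533  0.042 ] [ 0.4375 -0.3662  0.042 ]
[ 0.55824282 -0.3551813   0.042     ] [ 0.43059484 -0.35783716  0.042     ]
```

View pics/w2.png

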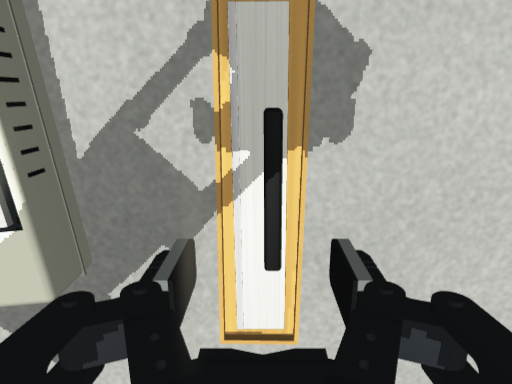

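```bash
python3 - <<'E'
from h import *
plan([.4944,-.358,.020],-88.8)
E
```

```text
from [ 0.4954 -0.3529  0.1486] yaw -89.23 rot 0.43 J6 47.2 row: 0.134 0.021 3.216 0.015 0.020 -0.072
```

Request:
{"name": "drive_tool", "arguments": {"motion": "0.13 0.02 0.5 0 0 -0.07 45;0.13 0.02 1 0 0 -0.07 45;0.13 0.02 1.6 0 0.02 -0.07 45;0.13 0.02 2.2 0 0.02 -0.07 45;0.13 0.02 2.7 0 0.02 -0.07 45;0.13 0.02 3.2 0 0.02 -0.07 45;0.13 0.02 3.2 0 0.02 -0.07 45;0.13 0.02 3.2 0 0.02 -0.07 45"}}

```text
time: 1.78
eef_pos: [0.4932, -0.3583, 0.0202]
ee_rot: [[0.02, -1.0, -0.003], [-1.0, -0.02, 0.001], [-0.001, 0.003, -1.0]]
ft_force: [0.3, -0.3, -0.1]
width: 0.0454
```

Request:
{"name": "drive_tool", "arguments": {"motion": "0 0 0 0 0 0 5;0 0 0 0 0 0 5;0 0 0 0 0 0 5;0 0 0 0 0 0 5;0 0 0 0 0 0 5;0 0 0 0 0 0 5;0 0 0 0 0 0 5;0 0 0 0 0 0 5", "grip_force": 60}}

```text
time: 2.45
eef_pos: [0.4938, -0.3591, 0.0221]
ee_rot: [[0.02, -1.0, -0.001], [-1.0, -0.02, -0.001], [0.001, 0.001, -1.0]]
ft_force: [-1.2, 0.2, 7.4]
width: 0.0125
```

```bash
python3 - <<'E'
from h import *
plan([.4944,-.358,.02],-88.8)
grab('wrist','w3.png')
E
```

```text
from [ 0.4938 -0.3591  0.0221] yaw -88.86 rot 0.06 J6 46.5 row: -0.027 -0.015 0.052 0.014 -0.012 -0.010
```

View pics/w3.png

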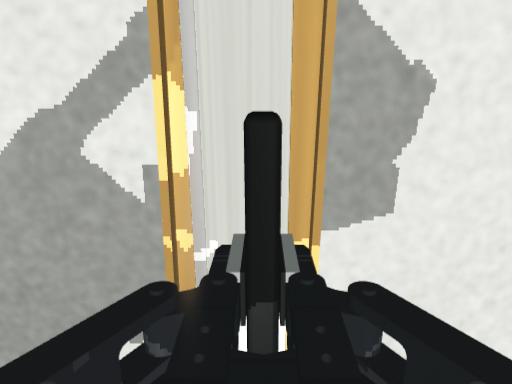

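The last joint can't make that quarter turn from this grip (J6 would reach about 170°). I'll let go and regrasp turned by 180°.

Request:
{"name": "drive_tool", "arguments": {"motion": "0 0 0 0 0 0 45;0 0 0 0 0 0 45;0 0 0 0 0 0 45;0 0 0 0 0 0 45;0 0 -0.5 0 0 0 45;0 0 -1.2 0 0 0 45;0 0 -2 0 0 0 45;0 0 -2 0 0 0 45"}}

```text
time: 3.17
eef_pos: [0.4971, -0.3617, 0.108]
ee_rot: [[0.02, -1.0, 0.007], [-1.0, -0.02, -0.009], [0.009, -0.007, -1.0]]
ft_force: [0.2, -1.5, -0.3]
width: 0.045
```

Request:
{"name": "drive_tool", "arguments": {"motion": "0 0 0 0 0 -9 45;0 0 0 0 0 -9 45;0 0 0 0 0 -9 45;0 0 0 0 0 -9 45;0 0 0 0 0 -9 45;0 0 0 0 0 -9 45;0 0 0 0 0 -9 45;0 0 0 0 0 -9 45"}}

```text
time: 3.83
eef_pos: [0.4969, -0.3615, 0.1074]
ee_rot: [[0.824, -0.567, 0.006], [-0.567, -0.824, -0.008], [0.01, 0.003, -1.0]]
ft_force: [0.1, -0.7, 0.2]
width: 0.0454
```

Request:
{"name": "drive_tool", "arguments": {"motion": "0 0 0 0 0 -9 45;0 0 0 0 0 -9 45;0 0 0 0 0 -9 45;0 0 0 0 0 -9 45;0 0 0 0 0 -9 45;0 0 0 0 0 -9 45;0 0 0 0 0 -9 45;0 0 0 0 0 -9 45"}}

```text
time: 4.5
eef_pos: [0.4967, -0.3613, 0.1068]
ee_rot: [[0.941, 0.338, 0.006], [0.338, -0.941, -0.008], [0.003, 0.009, -1.0]]
ft_force: [0.4, 0.6, -0.8]
width: 0.0448
```

Request:
{"name": "drive_tool", "arguments": {"motion": "0 0 0 0 0 -9 45;0 0 0 0 0 -9 45;0 0 0 0 0 -9 45;0 0 0 0 0 -9 45;0 0 0 0 0 -9 45;0 0 0 0 0 -9 45;0 0 0 0 0 -9 45;0 0 0 0 0 -9 45"}}

```text
time: 5.17
eef_pos: [0.4966, -0.3611, 0.1063]
ee_rot: [[0.274, 0.962, 0.005], [0.962, -0.274, -0.007], [-0.006, 0.007, -1.0]]
ft_force: [0.4, -0.3, 0.1]
width: 0.0448
```

```bash
python3 - <<'E'
from h import *
plan([.4944,-.3585,.15],91.2)
grab('wrist','w4.png')
E
```

```text
from [ 0.4966 -0.3611  0.1063] yaw 74.07 rot 17.13 J6 -116.5 row: 0.043 -0.062 -1.094 0.059 0.063 -2.855
```

View pics/w4.png

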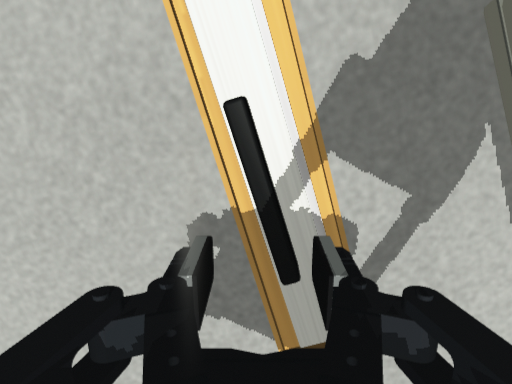

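Wrist view from the other side: the rib runs (235,100) to (290,280), undisturbed.

Request:
{"name": "drive_tool", "arguments": {"motion": "0.04 -0.06 0 0.06 0.06 -2.85 45;0.04 -0.06 0 0.06 0.06 -2.85 45;0.04 -0.06 0 0.06 0.06 -2.85 45;0.04 -0.06 0 0.06 0.06 -2.85 45;0.04 -0.06 0 0.06 0.06 -2.85 45"}}

```text
time: 5.63
eef_pos: [0.4946, -0.3589, 0.1059]
ee_rot: [[-0.018, 1.0, -0.0], [1.0, 0.018, -0.0], [-0.0, -0.0, -1.0]]
ft_force: [-0.0, 0.2, -0.9]
width: 0.0448
```

```bash
cat > rib.py <<'E'
from h import *
import sys
def rib(zt=.042,cut=232,tag=None,u0=180,u1=340):
    f=grab('wrist',tag);p=f['pixels'];g=cv2.cvtColor(p,cv2.COLOR_BGR2GRAY)
    m=(g<60).astype(np.uint8); m[cut:]=0; m[:,:u0]=0; m[:,u1:]=0
    n,l,s,c=cv2.connectedComponentsWithStats(m)
    i=1+np.argmax(s[1:,4]); print(s[i])
    ys,xs=np.where(l==i); mids=[];
    for v in range(ys.min()+6,ys.max()-2):
        us=xs[ys==v]; mids.append(ray(f,((us.min()+us.max())/2,v),zt)[:2])
    mids=np.array(mids); vx,vy,x0,y0=cv2.fitLine(mids.astype(np.float32),cv2.DIST_HUBER,0,.001,.001).ravel()
    print('rib line through',x0.round(4),y0.round(4),'yaw',np.degrees(np.arctan2(vy,vx)).round(2))
    v=ys.min(); print('far end',ray(f,(np.median(xs[ys==v]),v-.5),zt).round(4))
    return f
E
python3 - <<'E'
from rib import *
rib(tag='w5.png')
plan([.4944,-.3585,.022],91.2)
E
```

```text
[ 251   99   22  133 2816]
rib line through 0.4719 -0.3595 yaw 1.05
far end [ 0.4277 -0.3603  0.042 ]
from [ 0.4946 -0.3588  0.106 ] yaw 91.08 rot 0.12 J6 -133.5 row: 0.009 -0.003 2.099 -0.004 -0.000 -0.020
```

Request:
{"name": "drive_tool", "arguments": {"motion": "0 0 0.7 0 0 0 40;0 0 1.4 0 0 0 40;0 0 2.05 0 0 0 40;0 0 2.08 0 0 0 40;0 0 2.08 0 0 0 5;0 0 2.08 0 0 0 5;0 0 2.08 0 0 0 5;0 0 2.08 0 0 0 5", "grip_force": 60}}

```text
time: 6.35
eef_pos: [0.4954, -0.3595, 0.0242]
ee_rot: [[-0.019, 1.0, 0.002], [1.0, 0.019, -0.002], [-0.002, 0.002, -1.0]]
ft_force: [0.4, 0.1, -0.8]
width: 0.0128
```

Request:
{"name": "drive_tool", "arguments": {"motion": "0 0 0 0 0 0 5;0 0 0 0 0 0 5;0 0 0 0 0 0 5;0 0 0 0 0 0 5"}}

```text
time: 6.68
eef_pos: [0.4952, -0.3594, 0.0242]
ee_rot: [[-0.019, 1.0, 0.001], [1.0, 0.019, -0.002], [-0.002, 0.001, -1.0]]
ft_force: [0.4, 1.0, -3.1]
width: 0.0125
```

```bash
python3 - <<'E'
from h import *
plan([.4944,-.3585,.18],6.8)
print(readout.state()['ft_force'],readout.state()['torque'])
E
```

```text
from [ 0.4952 -0.3594  0.0242] yaw 91.06 rot -84.26 J6 -133.5 row: 0.016 -0.015 -3.895 0.023 0.004 14.043
[ 0.44073602  0.98936423 -3.08410634] [0.01097181 0.07532044 0.01736951]
```

Request:
{"name": "drive_tool", "arguments": {"motion": "0 0 -0.5 0 0 0 5;0 0 -1 0 0 0 5;0 0 -1.6 0 0 0 5;0 0 -2.2 0 0 0 5;0 0 -2.8 0 0 0 5;0 0 -3.4 0 0 0 5;0 0 -3.9 0 0 0 5;0 0 -3.9 0 0 0 5"}}

```text
time: 7.35
eef_pos: [0.497, -0.3609, 0.1848]
ee_rot: [[-0.019, 1.0, 0.008], [1.0, 0.019, -0.008], [-0.008, 0.008, -1.0]]
ft_force: [0.5, -1.0, -4.1]
width: 0.0128
```

```bash
python3 - <<'E'
from h import *
f=grab('top');p=f['pixels']
cv2.imwrite('pics/t2.png',cv2.resize(p[110:290,215:440],None,fx=3.5,fy=3.3))
print(readout.state()['ft_force'])
# datum estimate; target grip
psi=np.radians(6.8); ex=np.array([np.cos(psi),np.sin(psi)]); D=np.array([.4586,-.0175])
plan([*(D-ex*.05),.18],6.8-0.15)
E
```

```text
[ 0.07771134 -0.1089345  -6.5692058 ]
from [ 0.4961 -0.3601  0.1823] yaw 91.06 rot -84.41 J6 -133.5 row: 8.456 -2.022 0.000 0.079 0.005 14.069
```

View pics/t2.png

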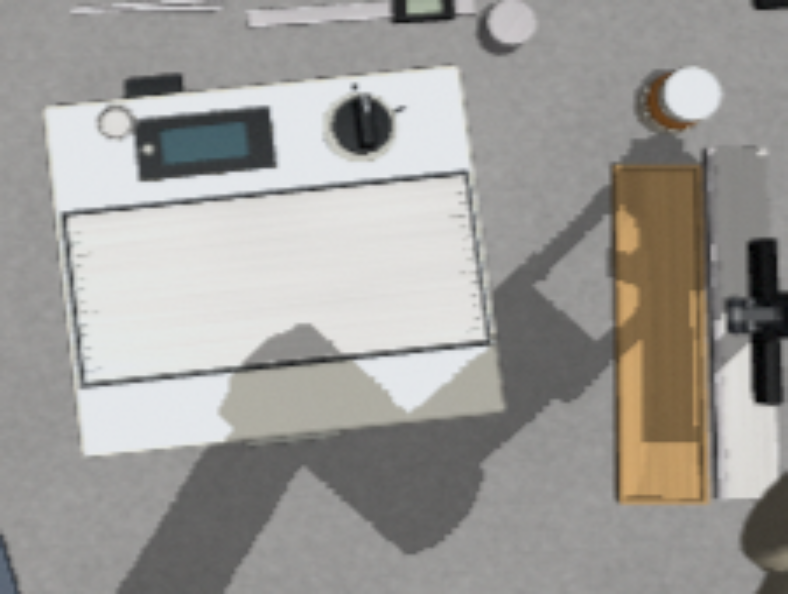

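Request:
{"name": "drive_tool", "arguments": {"motion": "1 -0.2 0 0 0 1.1 5;2 -0.5 0 0 0 2.2 5;3 -0.7 0 0 0 3.3 5;3.6 -0.8 0 0 0 4.4 5;4.2 -1 0 0 0 5.5 5;4.8 -1.1 0 0 0 6.6 5;5.4 -1.2 0 0 0 7.7 5;6 -1.4 0 0 0 8.8 5"}}

```text
time: 8.07
eef_pos: [0.4345, -0.1196, 0.1787]
ee_rot: [[0.789, 0.615, 0.003], [0.615, -0.789, -0.004], [-0.0, 0.005, -1.0]]
ft_force: [1.4, -0.4, -4.1]
width: 0.0124
```

```bash
python3 - <<'E'
from h import *
psi=np.radians(6.8); ex=np.array([np.cos(psi),np.sin(psi)]); D=np.array([.4586,-.0175])
plan([*(D-ex*.05),.15],6.8-0.15)
E
```

```text
from [ 0.4345 -0.1196  0.1787] yaw 37.93 rot -31.28 J6 -62.0 row: 0.974 -2.291 0.707 0.045 -0.011 5.213
```

Request:
{"name": "drive_tool", "arguments": {"motion": "0.2 -0.5 0.1 0 0 1 5;0.4 -1 0.3 0 0 2 5;0.6 -1.5 0.5 0 0 3 5;0.8 -2 0.6 0 0 4 5;0.97 -2.29 0.7 0.04 0 5.2 5;0.97 -2.29 0.7 0.04 0 5.2 5;0.97 -2.29 0.7 0.04 0 5.2 5;0.97 -2.29 0.7 0.04 0 5.2 5"}}

```text
time: 8.73
eef_pos: [0.4087, -0.024, 0.1496]
ee_rot: [[0.993, 0.119, 0.0], [0.119, -0.993, -0.001], [0.0, 0.001, -1.0]]
ft_force: [-0.1, -0.9, -5.6]
width: 0.0125
```

```bash
python3 - <<'E'
from h import *
psi=np.radians(6.8); ex=np.array([np.cos(psi),np.sin(psi)]); D=np.array([.4586,-.0175])
plan([*(D-ex*.05),.15],6.8-0.15)
f=grab('top');p=f['pixels']
cv2.imwrite('pics/t3.png',cv2.resize(p[120:260,220:370],None,fx=5,fy=4,interpolation=cv2.INTER_CUBIC))
grab('wrist','w6.png')
E
```

```text
from [ 0.4087 -0.024   0.1496] yaw 6.86 rot -0.21 J6 -19.9 row: 0.007 -0.015 -0.009 0.006 -0.003 0.035
```

View pics/t3.png

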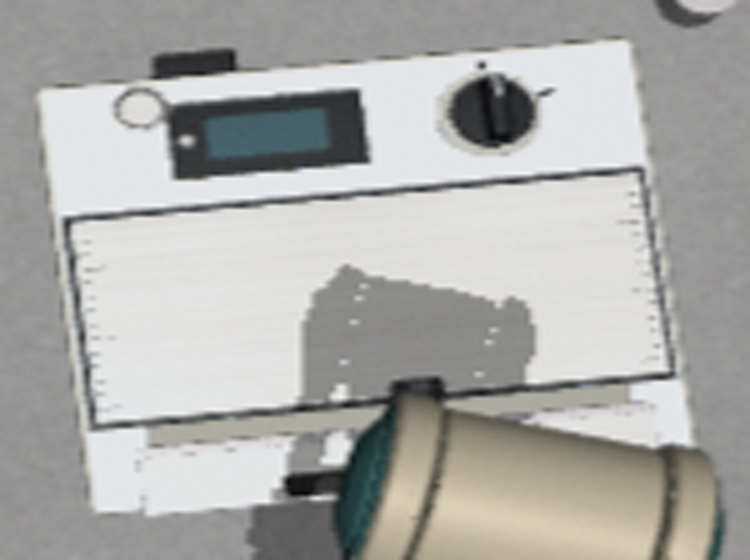

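View pics/w6.png

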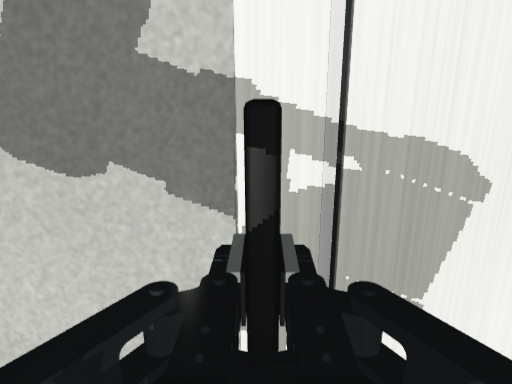

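Wrist view: the rule is held, and the plate's front edge is the dark line (350,0)–(333,290). I'll fit that line.

```bash
cat > edge.py <<'E'
from h import *
def edge(v0=5,v1=230,u0=300,u1=400,tag=None,zr=.08,zl=.074,th=90):
    f=grab('wrist',tag);g=cv2.cvtColor(f['pixels'],cv2.COLOR_BGR2GRAY).astype(int)
    L=[];Rr=[]
    for v in range(v0,v1,3):
        us=u0+np.where(g[v,u0:u1]<th)[0]
        if len(us)<2: continue
        L.append(ray(f,(us.min()-.5,v),zl)[:2]);Rr.append(ray(f,(us.max()+.5,v),zr)[:2])
    for n,a in [('L',L),('R',Rr)]:
        vx,vy,x0,y0=cv2.fitLine(np.array(a,np.float32),cv2.DIST_HUBER,0,.0005,.001).ravel()
        if vy<0: vx,vy=-vx,-vy
        print(n,len(a),'x at y=-.0175+: %.4f'%(x0+vx/vy*(-.0175-y0)),'at .1: %.4f'%(x0+vx/vy*(.1-y0)),'edge yaw-90: %.2f'%(np.degrees(np.arctan2(vy,vx))-90))
    return f
E
python3 - <<'E'
from edge import *
f=edge()
g=cv2.cvtColor(f['pixels'],cv2.COLOR_BGR2GRAY)
for v in [20,100,200]: print(g[v,300:370].tolist())
# top view edge
f=grab('top');g=cv2.cvtColor(f['pixels'],cv2.COLOR_BGR2GRAY).astype(float)
pts=[]
for u in range(242,285,3):
    col=g[212:232,u]; v=212+np.argmin(col); pts.append(ray(f,(u,v),.078)[:2])
pts=np.array(pts,np.float32);vx,vy,x0,y0=cv2.fitLine(pts,cv2.DIST_HUBER,0,.001,.001).ravel()
if vy<0: vx,vy=-vx,-vy
print('top: x at -.0175 %.4f yaw %.2f'%(x0+vx/vy*(-.0175-y0),np.degrees(np.arctan2(vy,vx))-90))
E
```

```text
L 75 x at y=-.0175+: 0.4572 at .1: 0.4432 edge yaw-90: 6.80
R 75 x at y=-.0175+: 0.4600 at .1: 0.4447 edge yaw-90: 7.39
[244, 244, 244, 244, 244, 244, 244, 245, 246, 246, 245, 243, 243, 243, 243, 243, 243, 242, 241, 241, 241, 242, 243, 244, 245, 245, 244, 244, 243, 239, 210, 233, 231, 231, 230, 229, 228, 228, 229, 229, 228, 228, 229, 228, 209, 37, 47, 48, 47, 54, 85, 98, 143, 236, 241, 243, 242, 241, 240, 240, 240, 241, 242, 243, 244, 244, 245, 245, 245, 244]
[243, 244, 244, 245, 246, 247, 247, 246, 245, 244, 244, 244, 243, 243, 242, 241, 241, 242, 243, 244, 245, 244, 244, 243, 243, 240, 215, 231, 230, 229, 228, 227, 227, 227, 227, 227, 228, 229, 230, 220, 69, 48, 48, 47, 54, 86, 109, 186, 242, 243, 243, 242, 240, 240, 240, 240, 241, 241, 242, 242, 242, 242, 242, 239, 239, 241, 242, 242, 242, 243]
[171, 171, 172, 170, 171, 168, 170, 170, 168, 165, 163, 163, 163, 164, 164, 167, 167, 164, 162, 163, 159, 132, 149, 147, 146, 144, 143, 143, 142, 143, 143, 143, 144, 135, 41, 23, 24, 26, 43, 74, 88, 155, 167, 169, 166, 163, 163, 161, 160, 159, 159, 159, 160, 161, 163, 160, 158, 162, 164, 165, 165, 166, 166, 165, 162, 161, 160, 159, 161, 164]
top: x at -.0175 0.4572 yaw 6.30
```

Request:
{"name": "drive_tool", "arguments": {"motion": "0 0 0.3 0 0 0 5;0.1 -0.1 0.6 0 0 0 5;0.2 -0.16 0.9 0 0 0 5;0.23 -0.16 1.1 0 0 0 5;0.23 -0.16 1.28 0 0 0 5;0.23 -0.16 1.28 0 0 0 5"}}

```text
time: 9.43
eef_pos: [0.4167, -0.0171, 0.0979]
ee_rot: [[0.993, 0.117, -0.001], [0.117, -0.993, 0.0], [-0.001, -0.0, -1.0]]
ft_force: [-0.2, 0.2, -5.2]
width: 0.013
```

```bash
python3 - <<'E'
from h import *
f=grab('wrist','w7.png');s,p,R=st();print(p,s['ft_force'],np.degrees(np.arctan2(R[1,0],R[0,0])))
cv2.imwrite('pics/w7z.png',cv2.resize(f['pixels'][0:250,260:420],None,fx=3.5,fy=2.4,interpolation=cv2.INTER_CUBIC))
E
```

```text
[ 0.41703063 -0.01711895  0.09855369] [-0.89001991 -0.35404248 -4.86352171] 6.699634617894234
```

View pics/w7z.png

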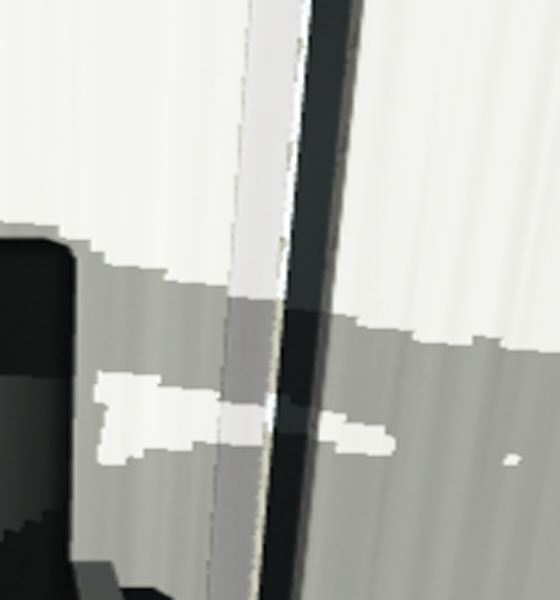

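```bash
python3 - <<'E'
from h import *
f=grab('wrist')
g=cv2.cvtColor(f['pixels'],cv2.COLOR_BGR2GRAY)
for v in [10,90,200]: print(v,g[v,322:372].tolist())
def yaw(a,b): d=a-b; return np.degrees(np.arctan2(d[1],d[0]))
for n,A,B,z in [('rule',(260+303/3.5,4),(260+247/3.5,233),.090),('plate',(363.5,0),(260+302/3.5,233),.08),('plateInner',(260+352/3.5,0),(260+293/3.5,233),.08)]:
    a=ray(f,A,z);b=ray(f,B,z);print(n,a.round(4),b.round(4),(yaw(b,a)-90).round(2), 'x at y=-.0175',(b[0]+(a[0]-b[0])/(a[1]-b[1])*(-.0175-b[1])).round(4))
E
```

```text
10 [243, 243, 244, 244, 244, 244, 243, 243, 240, 227, 232, 231, 230, 230, 229, 229, 229, 229, 229, 228, 229, 229, 225, 196, 191, 95, 45, 45, 46, 46, 46, 45, 46, 45, 46, 47, 65, 97, 95, 122, 225, 239, 241, 242, 242, 241, 240, 239, 239, 238]
90 [244, 244, 243, 243, 241, 226, 231, 230, 229, 228, 227, 227, 227, 227, 228, 229, 229, 229, 221, 189, 76, 48, 49, 49, 48, 49, 48, 48, 47, 48, 53, 85, 95, 117, 204, 238, 241, 243, 243, 241, 240, 239, 239, 238, 239, 240, 240, 241, 242, 242]
200 [149, 147, 145, 145, 143, 144, 143, 143, 144, 144, 145, 153, 176, 142, 23, 24, 24, 23, 22, 23, 23, 24, 26, 47, 74, 78, 113, 159, 167, 168, 167, 164, 163, 162, 161, 160, 160, 160, 160, 160, 159, 161, 160, 162, 162, 159, 157, 157, 160, 163]
rule [0.4384 0.0903 0.09  ] [ 0.449  -0.0069  0.09  ] -173.79 x at y=-.0175 0.4502
plate [0.4472 0.0951 0.08  ] [ 0.4596 -0.01    0.08  ] -173.26 x at y=-.0175 0.4605
plateInner [0.4459 0.095  0.08  ] [ 0.4583 -0.0102  0.08  ] -173.3 x at y=-.0175 0.4591
```

Request:
{"name": "drive_tool", "arguments": {"motion": "0 0 0.04 0 0 -0.05 5;0 0 0.07 0 0 -0.05 5;0 0 0.1 0 0 -0.05 5;0 0 0.1 0 0 -0.05 5"}}

```text
time: 9.87
eef_pos: [0.4175, -0.0172, 0.0952]
ee_rot: [[0.993, 0.122, 0.001], [0.122, -0.993, -0.0], [0.001, 0.001, -1.0]]
ft_force: [0.1, 0.1, -6.1]
width: 0.0124
```

Request:
{"name": "drive_tool", "arguments": {"motion": "0 0 0.03 0 0 0 5;0 0 0.05 0 0 0 5;0 0 0.05 0 0 0 5"}}

```text
time: 10.12
eef_pos: [0.4178, -0.0173, 0.0941]
ee_rot: [[0.993, 0.122, 0.002], [0.122, -0.993, -0.001], [0.002, 0.001, -1.0]]
ft_force: [-1.6, -0.8, 4.1]
width: 0.0125
```

Request:
{"name": "drive_tool", "arguments": {"motion": "0.06 0 0 0 0 0 5;0.12 0 0 0 0 0 5;0.16 0 0 0 0 0 5;0.2 0 0 0 0 0 5;0.2 0 0 0 0 0 5"}}

```text
time: 10.53
eef_pos: [0.4247, -0.0164, 0.0941]
ee_rot: [[0.992, 0.123, -0.001], [0.123, -0.992, -0.001], [-0.001, 0.001, -1.0]]
ft_force: [-3.6, -1.4, 2.7]
width: 0.0125
```

```bash
python3 - <<'E'
from h import *
f=grab('wrist','w8.png');s,p,R=st();print(p,s['ft_force'],s['torque'],np.degrees(np.arctan2(R[1,0],R[0,0])))
cv2.imwrite('pics/w8z.png',cv2.resize(f['pixels'][0:250,260:420],None,fx=3.5,fy=2.4,interpolation=cv2.INTER_CUBIC))
E
```

```text
[ 0.42472168 -0.01642529  0.09413105] [-4.33921474 -0.91118514  3.12300277] [-0.28877585  0.92833643  0.02955812] 7.0417231958504605
```

View pics/w8z.png

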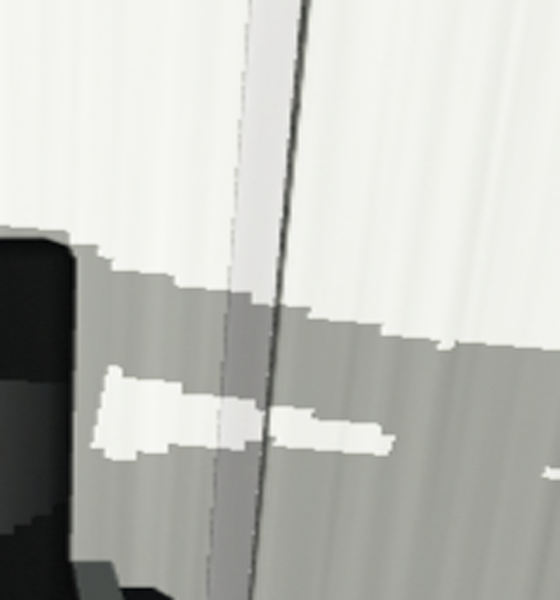

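The rule's edge now sits almost against the plate: only a thin, even dark line is left along it. I'll press it slightly further.

Request:
{"name": "drive_tool", "arguments": {"motion": "0.04 0 0 0 0 0 5;0.08 0 0 0 0 0 5;0.08 0 0 0 0 0 5"}}

```text
time: 10.83
eef_pos: [0.4262, -0.016, 0.0941]
ee_rot: [[0.992, 0.123, -0.004], [0.123, -0.992, -0.001], [-0.004, 0.001, -1.0]]
ft_force: [-5.8, -1.0, 4.6]
width: 0.0127
```

Request:
{"name": "drive_tool", "arguments": {"motion": "0.04 0 0 0 0 0 5;0.08 0 0 0 0 0 5;0.08 0 0 0 0 0 5"}}

```text
time: 11.08
eef_pos: [0.4263, -0.0159, 0.0942]
ee_rot: [[0.992, 0.123, -0.011], [0.123, -0.992, -0.002], [-0.011, 0.001, -1.0]]
ft_force: [-9.5, -2.7, 8.5]
width: 0.013
```

```bash
python3 - <<'E'
from h import *
f=grab('wrist','w9.png');s,p,R=st();print(p,s['ft_force'],s['torque'],np.degrees(np.arctan2(R[1,0],R[0,0])))
cv2.imwrite('pics/w9z.png',cv2.resize(f['pixels'][0:250,260:420],None,fx=3.5,fy=2.4,interpolation=cv2.INTER_CUBIC))
E
```

```text
[ 0.42631947 -0.01597721  0.09419915] [-9.85348706 -3.18277398  8.50199064] [-0.53783335  1.45739055 -0.17729857] 7.078690533797075
```

View pics/w9z.png

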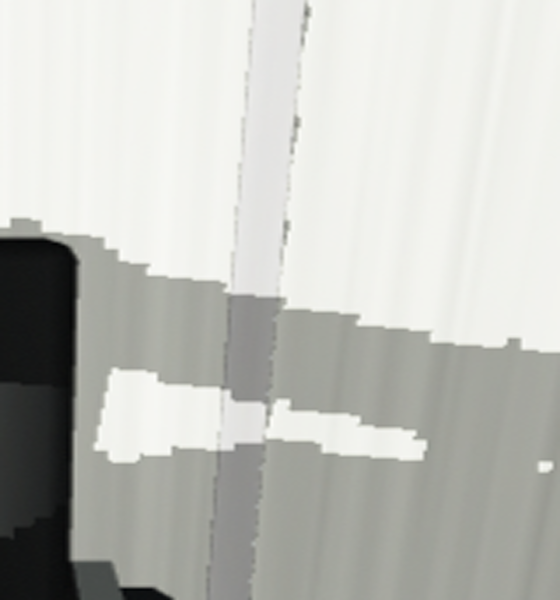

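The rule is butted hard: 10 N of push and no more motion. I'll ease off and release.

Request:
{"name": "drive_tool", "arguments": {"motion": "-0.03 0 -0.02 0 0 0 5;-0.03 0 -0.02 0 0 0 5;-0.03 0 -0.02 0 0 0 40;-0.03 0 -0.02 0 0 0 40;-0.03 0 -0.02 0 0 0 40;-0.03 0 -0.02 0 0 0 40;-0.03 0 -0.02 0 0 0 40"}}

```text
time: 11.72
eef_pos: [0.4257, -0.0162, 0.0952]
ee_rot: [[0.992, 0.123, -0.01], [0.123, -0.992, -0.002], [-0.01, 0.001, -1.0]]
ft_force: [0.3, -0.1, 0.5]
width: 0.0402
```

Request:
{"name": "drive_tool", "arguments": {"motion": "0 0 -0.7 0 0 0 40;0 0 -1.5 0 0 0 40;0 0 -2.2 0 0 0 40;0 0 -2.5 0 0 0 40;0 0 -2.5 0 0 0 40"}}

```text
time: 12.13
eef_pos: [0.4292, -0.0164, 0.1984]
ee_rot: [[0.992, 0.123, -0.002], [0.123, -0.992, -0.004], [-0.002, 0.003, -1.0]]
ft_force: [-0.6, -0.5, -0.2]
width: 0.0399
```

```bash
python3 - <<'E'
from h import *
f=grab('wrist','w10.png')
plan([.38,.15,.25],3)
E
```

```text
from [ 0.4278 -0.0161  0.1965] yaw 7.08 rot -4.08 J6 -18.3 row: -0.682 -4.265 -1.343 0.021 0.058 0.681
```

View pics/w10.png

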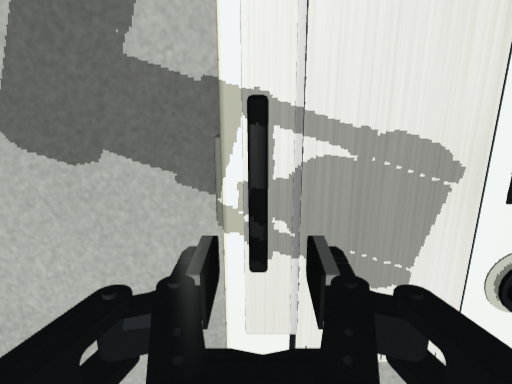

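The rule is flush (its edge lies along u≈300 in this view). Next, the bars, measured again from the top view.

```bash
cat > bars.py <<'E'
from h import *
def bars(view='top',tag=None,z=.014,box=(130,215,150,270),th=190,amin=120):
    f=grab(view,tag);p=f['pixels'];g=p.min(axis=2)
    m=(g>th).astype(np.uint8); k=np.zeros_like(m);k[box[2]:box[3],box[0]:box[1]]=1;m*=k
    n,l,s,c=cv2.connectedComponentsWithStats(m); out=[]
    for i in range(1,n):
        if s[i,4]<amin: continue
        ct=cv2.findContours((l==i).astype(np.uint8),0,1)[0][0]
        P=np.array([ray(f,q,z)[:2] for q in ct[:,0]],np.float32)*1000
        (cx,cy),(w,h),a=cv2.minAreaRect(P); 
        if w<h: a+=90; w,h=h,w
        C=ray(f,c[i],z); print(c[i].round(1),s[i,4],'centroid',C[:2].round(4),'rect',round(cx/1000,4),round(cy/1000,4),'L %.0f W %.0f'%(w,h),'yaw %.1f'%(a%180))
    return f
E
python3 - <<'E'
from bars import *
f=bars(tag='t4.png')
cv2.imwrite('pics/t4z.png',cv2.resize(f['pixels'][110:290,130:440],None,fx=2.5,fy=2.5))
E
```

```text
[173.7 175.7] 193 centroid [0.5889 0.3489] rect 0.589 0.3494 L 114 W 16 yaw 85.1
[170.3 191.2] 202 centroid [0.5417 0.358 ] rect 0.5417 0.3589 L 115 W 16 yaw 86.6
[170.5 211.4] 185 centroid [0.4809 0.3561] rect 0.481 0.357 L 115 W 19 yaw 84.8
[167.1 229.3] 216 centroid [0.4272 0.365 ] rect 0.4272 0.3653 L 115 W 16 yaw 88.5
[165.2 247.3] 218 centroid [0.3733 0.3693] rect 0.3733 0.37 L 116 W 16 yaw 83.6
```

View pics/t4z.png

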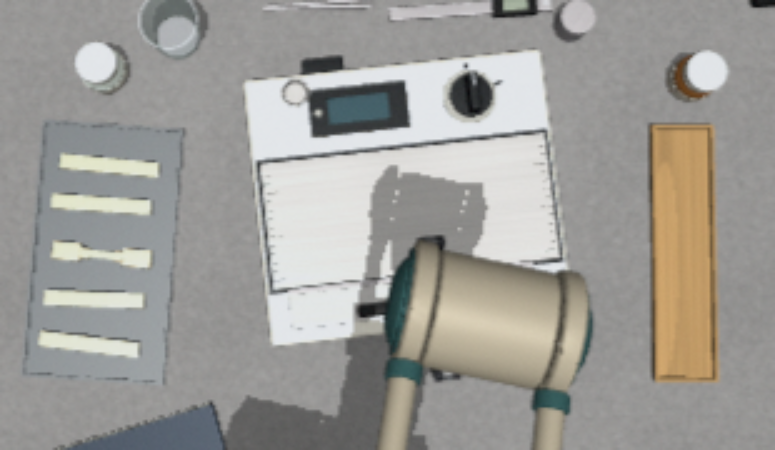

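```bash
python3 - <<'E'
from h import *
plan([.589,.349,.14],-4.9)
E
```

```text
from [ 0.4266 -0.0159  0.1951] yaw 7.08 rot -11.98 J6 -18.3 row: 5.166 -8.553 1.322 0.019 0.087 1.997
```

Request:
{"name": "drive_tool", "arguments": {"motion": "0.6 -0.9 0 0 0 0.3 32;1.2 -1.9 0 0 0.05 0.6 32;1.8 -2.9 0 0 0.05 0.9 32;2.3 -3.8 0.2 0 0.09 1.2 32;2.9 -4.8 0.4 0 0.09 1.5 32;3.5 -5.7 0.6 0 0.09 1.8 32;4 -6.6 0.9 0 0.09 2 32;4.6 -7.6 1.2 0 0.09 2 32"}}

```text
time: 12.9
eef_pos: [0.5601, 0.2859, 0.1492]
ee_rot: [[0.996, -0.086, -0.003], [-0.086, -0.996, -0.003], [-0.003, 0.004, -1.0]]
ft_force: [-0.1, -0.1, 0.5]
width: 0.0323
```

```bash
python3 - <<'E'
from h import *
plan([.589,.349,.14],-4.9)
E
```

```text
from [0.5601 0.2859 0.1492] yaw -4.94 rot 0.04 J6 25.7 row: 0.585 -1.636 0.223 0.034 0.026 -0.006
```

Request:
{"name": "drive_tool", "arguments": {"motion": "0.3 -0.8 0.1 0.03 0.03 0 32;0.58 -1.63 0.22 0.03 0.03 0 32;0.58 -1.63 0.22 0.03 0.03 0 32;0.58 -1.63 0.22 0.03 0.03 0 32;0.58 -1.63 0.22 0.03 0.03 0 32"}}

```text
time: 13.32
eef_pos: [0.5875, 0.348, 0.1378]
ee_rot: [[0.996, -0.086, -0.004], [-0.086, -0.996, -0.003], [-0.003, 0.003, -1.0]]
ft_force: [-0.1, -0.1, -0.0]
width: 0.0321
```

```bash
python3 - <<'E'
from bars import *
f=bars('wrist','w11.png',box=(100,420,60,345),amin=800)
plan([.589,.349,.012],-4.9)
E
```

```text
[202.4 156.1] 2617 centroid [0.5423 0.3739] rect 0.5418 0.3691 L 100 W 18 yaw 86.3
[263.5 137.3] 1482 centroid [0.5916 0.3845] rect 0.5914 0.3813 L 57 W 17 yaw 84.7
[128.9 174.1] 2571 centroid [0.4816 0.3644] rect 0.4811 0.3579 L 116 W 19 yaw 84.6
from [0.5877 0.3475 0.1387] yaw -4.96 rot 0.06 J6 29.8 row: 0.036 -0.048 3.168 0.024 0.021 -0.009
```

View pics/w11.png

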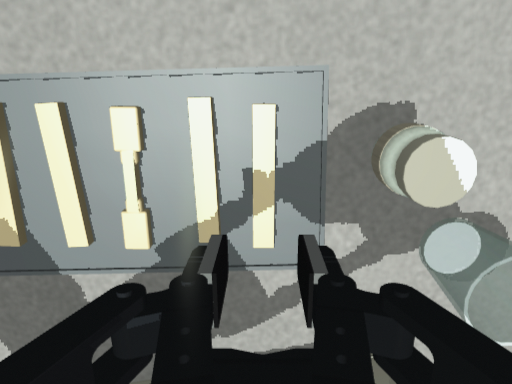

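The rightmost bar at (264,104–248) is centred between the jaws (u≈263).

```bash
python3 - <<'E'
from h import *
f=grab('wrist')
a=ray(f,(264.5,104),.014);b=ray(f,(263.5,246.5),.014);print(a,b,(a+b)/2)
m=(a+b)/2
plan([m[0],m[1],.012],-4.9)
E
```

```text
[0.59485455 0.40906484 0.014     ] [0.58402271 0.29139119 0.014     ] [0.58943863 0.35022802 0.014     ]
from [0.588  0.3474 0.1395] yaw -4.98 rot 0.08 J6 29.8 row: 0.034 -0.079 3.186 0.017 0.011 -0.014
```

Request:
{"name": "drive_tool", "arguments": {"motion": "0.03 -0.08 0.8 0.02 0.01 0 32;0.03 -0.08 1.6 0.02 0.01 0 32;0.03 -0.08 2.4 0.02 0.01 0 32;0.03 -0.08 2.9 0.02 0.01 0 32;0.03 -0.08 3.18 0.02 0.01 0 32;0.03 -0.08 3.18 0.02 0.01 0 32;0.03 -0.08 3.18 0.02 0.01 0 32"}}

```text
time: 14.0
eef_pos: [0.5896, 0.3496, 0.0129]
ee_rot: [[0.996, -0.088, 0.0], [-0.088, -0.996, 0.0], [0.0, -0.001, -1.0]]
ft_force: [-0.1, 0.3, -0.0]
width: 0.0322
```

Request:
{"name": "drive_tool", "arguments": {"motion": "0 0 0 0 0 0 8;0 0 0 0 0 0 8;0 0 0 0 0 0 8;0 0 0 0 0 0 8;0 0 0 0 0 0 8;0 0 0 0 0 0 8", "grip_force": 40}}

```text
time: 14.5
eef_pos: [0.5904, 0.35, 0.0143]
ee_rot: [[0.996, -0.088, 0.002], [-0.088, -0.996, 0.001], [0.002, -0.001, -1.0]]
ft_force: [0.1, -0.4, 6.0]
width: 0.0082
```

```bash
python3 - <<'E'
from h import *
f=grab('wrist','w12.png')
plan([.589,.35,.12],-4.9)
E
```

```text
from [0.5904 0.35   0.0144] yaw -5.03 rot 0.13 J6 29.9 row: -0.029 -0.002 -2.641 -0.014 -0.022 -0.022
```

View pics/w12.png

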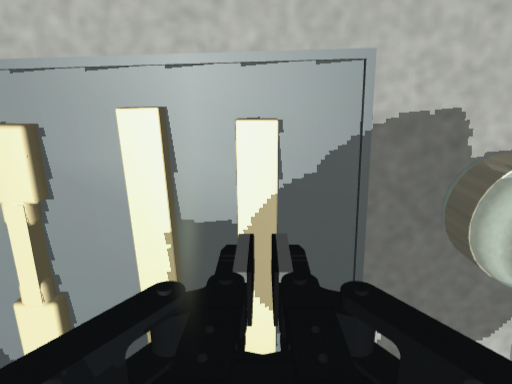

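The fingers closed on top of the bar (width 8 mm), so the tips are at TCP height. I'll open and go 8 mm lower.

Request:
{"name": "drive_tool", "arguments": {"motion": "0 0 -0.05 0 0 0 32;0 0 -0.05 0 0 0 32;0 0 -0.05 0 0 0 32;0 0 -0.05 0 0 0 32;0 0 0.1 0 0 0 32;0 0 0.22 0 0 0 32;0 0 0.22 0 0 0 32;0 0 0.22 0 0 0 32"}}

```text
time: 15.22
eef_pos: [0.5898, 0.3497, 0.0045]
ee_rot: [[0.996, -0.088, 0.001], [-0.088, -0.996, 0.0], [0.001, -0.0, -1.0]]
ft_force: [-0.2, -0.6, -0.1]
width: 0.0321
```

Request:
{"name": "drive_tool", "arguments": {"motion": "0 0 0 0 0 0 8;0 0 0 0 0 0 8;0 0 0 0 0 0 8;0 0 0 0 0 0 8;0 0 0 0 0 0 8;0 0 0 0 0 0 8", "grip_force": 40}}

```text
time: 15.72
eef_pos: [0.5898, 0.3497, 0.0045]
ee_rot: [[0.996, -0.088, 0.001], [-0.088, -0.996, 0.0], [0.001, -0.001, -1.0]]
ft_force: [0.6, -1.0, -0.4]
width: 0.0163
```

Gripped (16 mm). Lift it and carry it to datum y = −0.12.

Request:
{"name": "drive_tool", "arguments": {"motion": "0 0 -0.4 0 0 0 8;0 0 -1 0 0 0 8;0 0 -1.8 0 0 0 8;0 0 -2.6 0 0 0 8;0 0 -3.2 0 0 0 8;0 0 -3.2 0 0 0 8"}}

```text
time: 16.22
eef_pos: [0.593, 0.3513, 0.1392]
ee_rot: [[0.996, -0.088, 0.011], [-0.088, -0.996, 0.005], [0.011, -0.006, -1.0]]
ft_force: [1.2, 0.6, 0.7]
width: 0.0163
```

```bash
cat >> h.py <<'E'
PSI=np.radians(7.0);EX=np.array([np.cos(PSI),np.sin(PSI)]);EY=np.array([-EX[1],EX[0]]);D=np.array([.4595,-.0175])
def dat(x,y): return D+EX*x+EY*y
def ind(p): d=np.array(p[:2])-D; return np.array([d@EX,d@EY])
E
python3 - <<'E'
from h import *
s,p,R=st();print(s['ft_force'],s['width'])
from h import plan
t=dat(.066,-.12)
# bar axis 85.0 at tool -5.0 -> want tool yaw 97
import h
cur=np.degrees(np.arctan2(R[1,0],R[0,0]));d=R.T@(np.array([*t,.13])-p)/.04
print(p,cur,'row',d.round(2),'turn units about z',(-(97-cur)/6).round(2))
E
```

```text
[1.15907391 0.5803571  0.66911309] 0.01626978302451835
[0.59300476 0.35125371 0.13920346] -5.026374531763551 row [-0.28 12.07  0.15] turn units about z -17.0
```

Request:
{"name": "drive_tool", "arguments": {"motion": "0 0.7 0 0 0 -1.1 8;0 1.5 0 0 0 -2.2 8;-0.1 2.3 0 0 0 -3.3 8;-0.1 3.1 0 0 0 -4.4 8;-0.1 3.9 0 0 0 -5.5 8;-0.1 4.7 0 0 0 -6.6 8;-0.2 5.5 0 0 0 -7.7 8;-0.2 6.3 0 0 0 -8.8 8"}}

```text
time: 16.88
eef_pos: [0.5613, 0.0995, 0.1367]
ee_rot: [[0.668, 0.745, 0.009], [0.745, -0.668, 0.005], [0.01, 0.003, -1.0]]
ft_force: [0.6, -0.3, -0.9]
width: 0.0165
```

```bash
python3 - <<'E'
from h import *
plan([*dat(.066,-.12),.13],97)
E
```

```text
from [0.5613 0.0995 0.1367] yaw 48.12 rot 48.88 J6 -45.4 row: -4.609 3.402 0.131 0.072 -0.078 -8.147
```

Request:
{"name": "drive_tool", "arguments": {"motion": "-0.7 0.5 0 0 0 -1.1 8;-1.4 1 0 0 0 -2.2 8;-2.1 1.5 0 0 0 -3.3 8;-2.8 2.1 0 0 0 -4.4 8;-3.5 2.6 0 0 0 -5.5 8;-4.2 3.1 0.1 0 0 -6.6 8;-4.6 3.4 0.1 0.07 -0.08 -7.7 8;-4.6 3.4 0.13 0.07 -0.08 -8.15 8"}}

```text
time: 17.55
eef_pos: [0.5394, -0.1326, 0.1293]
ee_rot: [[-0.123, 0.992, -0.001], [0.992, 0.123, -0.003], [-0.002, -0.001, -1.0]]
ft_force: [-0.2, 0.8, -0.8]
width: 0.0167
```

```bash
python3 - <<'E'
from h import *
plan([*dat(.065,-.12),.083],97)
grab('wrist','w13.png')
E
```

```text
from [ 0.5394 -0.1326  0.1293] yaw 97.06 rot -0.06 J6 -117.9 row: 0.101 -0.007 1.156 -0.009 0.023 0.009
```

View pics/w13.png

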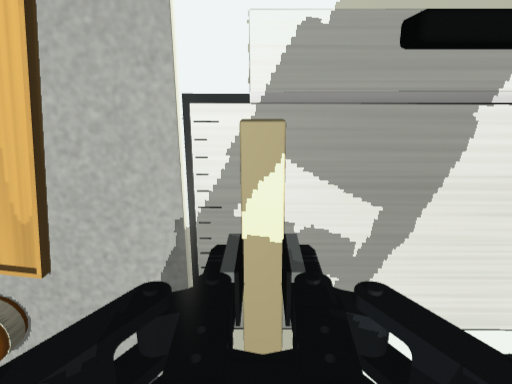

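The rule's right end is at u≈250 and the bar is at u 240–286, so I'll shift the bar 10 mm left (y = −0.11) for a full butt against it.

Request:
{"name": "drive_tool", "arguments": {"motion": "0.2 0 0.3 0 0 0 8;0.35 0 0.6 0 0.02 0 8;0.35 0 0.9 0 0.02 0 8;0.35 0 1.1 0 0.02 0 8;0.35 0 1.14 0 0.02 0 8;0.35 0 1.14 0 0.02 0 8"}}

```text
time: 18.1
eef_pos: [0.5369, -0.1161, 0.0826]
ee_rot: [[-0.123, 0.992, -0.003], [0.992, 0.123, 0.002], [0.003, -0.003, -1.0]]
ft_force: [-0.2, 0.1, -0.2]
width: 0.0168
```

```bash
python3 - <<'E'
from h import *
s,p,R=st();print(p,ind(p),s['ft_force'])
f=grab('wrist','w14.png')
cv2.imwrite('pics/w14z.png',cv2.resize(f['pixels'][60:180,180:380],None,fx=4,fy=4,interpolation=cv2.INTER_CUBIC))
E
```

```text
[ 0.53693824 -0.11609103  0.08262739] [ 0.0648458 -0.1072935] [-0.15751534  0.09408633 -0.24210016]
```

View pics/w14z.png

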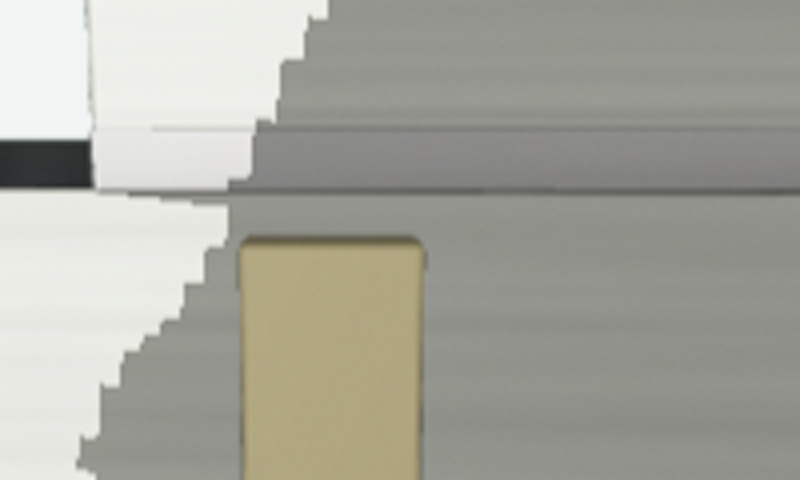

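The gap to the rule edge is about 4.5 mm. I'll slide 4 mm and then check.

Request:
{"name": "drive_tool", "arguments": {"motion": "0 -0.05 0.02 0 0 0 8;0 -0.1 0.03 0 0 0 8;0 -0.1 0.03 0 0 0 8;0 -0.1 0.03 0 0 0 8"}}

```text
time: 18.48
eef_pos: [0.5335, -0.117, 0.0825]
ee_rot: [[-0.123, 0.992, -0.001], [0.992, 0.123, 0.002], [0.002, -0.001, -1.0]]
ft_force: [0.2, 0.3, -0.3]
width: 0.0169
```

```bash
python3 - <<'E'
from h import *
s,p,R=st();print(p,ind(p),s['ft_force'])
f=grab('wrist','w15.png')
cv2.imwrite('pics/w15z.png',cv2.resize(f['pixels'][60:180,180:380],None,fx=4,fy=4,interpolation=cv2.INTER_CUBIC))
E
```

```text
[ 0.53352204 -0.11697581  0.08250007] [ 0.06134724 -0.10775535] [ 0.21677705  0.25417359 -0.32631506]
```

View pics/w15z.png

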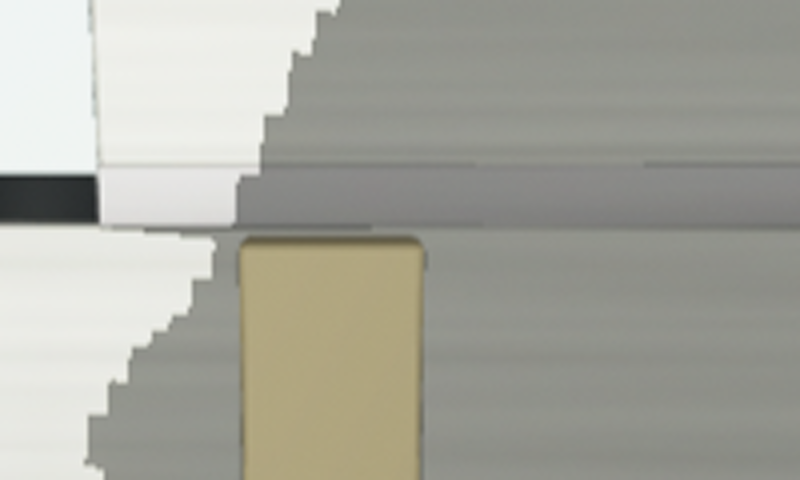

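Request:
{"name": "drive_tool", "arguments": {"motion": "0 0 0.03 0 0 0 8;0 -0.01 0.06 0 0 0 8;0 -0.02 0.06 0 0 0 8;0 -0.02 0.06 0 0 0 8"}}

```text
time: 18.87
eef_pos: [0.5335, -0.1172, 0.0804]
ee_rot: [[-0.122, 0.992, 0.001], [0.992, 0.122, 0.001], [0.001, 0.001, -1.0]]
ft_force: [0.6, 0.4, 1.8]
width: 0.0169
```

Request:
{"name": "drive_tool", "arguments": {"motion": "0 0 -0.01 0 0 0 32;0 0 -0.01 0 0 0 32;0 0 -0.01 0 0 0 32;0 0 -0.01 0 0 0 32;0 0 -0.7 0 0 0 32;0 0 -1.5 0 0 0 32;0 0 -2.2 0 0 0 32;0 0 -2.2 0 0 0 32"}}

```text
time: 19.53
eef_pos: [0.537, -0.1186, 0.1741]
ee_rot: [[-0.123, 0.992, 0.011], [0.992, 0.123, -0.002], [-0.004, 0.011, -1.0]]
ft_force: [1.7, -0.2, 1.6]
width: 0.0327
```

```bash
python3 - <<'E'
from h import *
f=grab('wrist','w16.png')
plan([.5417,.3585,.14],-3.4)
E
```

```text
from [ 0.5355 -0.1181  0.1715] yaw 97.03 rot 79.57 J6 -116.8 row: 11.807 1.607 0.776 0.042 0.062 -13.261
```

View pics/w16.png

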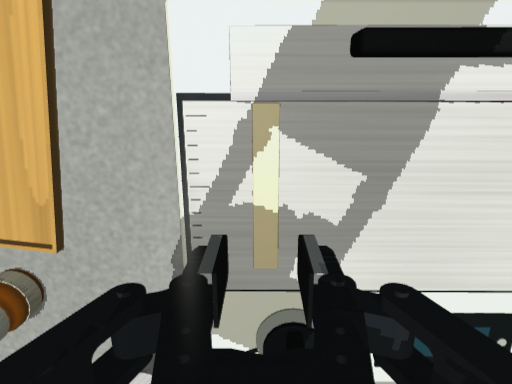

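Bar 1 lies on the plate and is butted (u 253–279, end at v≈102). Next, bar 2.

Request:
{"name": "drive_tool", "arguments": {"motion": "0.8 0.1 0 0 0 1.1 32;1.6 0.2 0 0 0 2.2 32;2.4 0.3 0 0 0 3.3 32;3.2 0.4 0 0 0 4.4 32;4 0.6 0 0 0 5.5 32;4.8 0.7 0 0 0 6.6 32;5.6 0.8 0 0 0 7.7 32;6.4 0.9 0 0 0 8.8 32"}}

```text
time: 20.25
eef_pos: [0.5386, 0.1418, 0.1696]
ee_rot: [[0.72, 0.693, 0.004], [0.693, -0.72, -0.002], [0.002, 0.004, -1.0]]
ft_force: [-0.0, -0.8, 0.2]
width: 0.032
```

```bash
python3 - <<'E'
from h import *
plan([.5417,.3585,.14],-3.4)
E
```

```text
from [0.5386 0.1418 0.1696] yaw 43.91 rot -47.31 J6 -36.2 row: 3.811 -3.853 0.733 0.029 -0.033 7.884
```

Request:
{"name": "drive_tool", "arguments": {"motion": "0.6 -0.6 0 0 0 1.1 32;1.2 -1.2 0 0 0 2.2 32;1.9 -1.9 0.2 0 0 3.3 32;2.5 -2.5 0.4 0 0 4.4 32;3.1 -3.2 0.6 0 0 5.5 32;3.8 -3.8 0.7 0 0 6.6 32;3.81 -3.85 0.73 0.03 -0.03 7.7 32;3.81 -3.85 0.73 0.03 -0.03 7.88 32"}}

```text
time: 20.92
eef_pos: [0.5401, 0.36, 0.1373]
ee_rot: [[0.998, -0.058, -0.004], [-0.058, -0.998, -0.002], [-0.004, 0.002, -1.0]]
ft_force: [0.1, -0.0, -0.2]
width: 0.0321
```

```bash
cat > pick.py <<'E'
from h import *
def pick(tag,z=.0052):
    f=grab('wrist',tag);p=f['pixels'].astype(int)
    s,P,R=st(); c=proj(f,[P[0],P[1],.014])
    # cream: red-blue positive
    m=((p[...,2]-p[...,0]>18)&(p[...,2]>110)).astype(np.uint8)
    m[:, :int(c[0]-32)]=0; m[:,int(c[0]+32):]=0
    n,l,s_,cc=cv2.connectedComponentsWithStats(m)
    i=1+np.argmax(s_[1:,4]); ys,xs=np.where(l==i)
    mids=np.array([ray(f,((xs[ys==v].min()+xs[ys==v].max())/2,v),.014)[:2] for v in range(ys.min()+4,min(ys.max()-3,225))],np.float32)
    vx,vy,x0,y0=cv2.fitLine(mids,cv2.DIST_HUBER,0,.0005,.001).ravel()
    if vy<0: vx,vy=-vx,-vy
    far=ray(f,(np.median(xs[ys==ys.min()]),ys.min()-.5),.014)[:2]; yaw=np.degrees(np.arctan2(vy,vx))
    u=np.array([vx,vy]); cen=np.array([x0,y0])+u*((far-[x0,y0])@u-.060)
    near=ray(f,(np.median(xs[ys==ys.max()]),ys.max()+.5),.014)[:2]
    print('c',c.round(0),'bbox',s_[i],'yaw %.2f'%yaw,'cen',cen.round(4),'len to near',np.linalg.norm(far-near).round(4))
    plan([*cen,z],yaw-90)
E
python3 -c "
from pick import *
pick('w17.png')"
```

```text
c [263. 185.] bbox [ 253  108   24  144 1898] yaw 86.38 cen [0.5413 0.3594] len to near 0.1196
from [0.5404 0.3585 0.1379] yaw -3.25 rot -0.36 J6 30.7 row: 0.029 -0.031 3.317 0.023 0.029 0.061
```

View pics/w17.png

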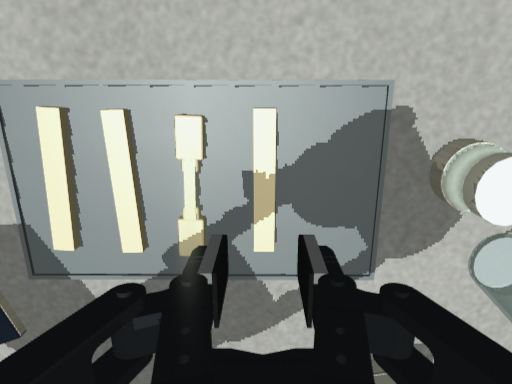

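The bar is centred between the jaws at u≈264, and its visible length measures 119.6 mm. Descending to grip.

Request:
{"name": "drive_tool", "arguments": {"motion": "0.03 -0.03 0.8 0.02 0.03 0.06 32;0.03 -0.03 1.6 0.02 0.03 0.06 32;0.03 -0.03 2.4 0.02 0.03 0.06 32;0.03 -0.03 3 0.02 0.03 0.06 32;0.03 -0.03 3.32 0.02 0.03 0.06 32;0.03 -0.03 3.32 0.02 0.03 0.06 32;0.03 -0.03 3.32 0.02 0.03 0.06 32;0.03 -0.03 3.32 0.02 0.03 0.06 8"}}

```text
time: 21.63
eef_pos: [0.5412, 0.3578, 0.0049]
ee_rot: [[0.998, -0.063, -0.001], [-0.063, -0.998, -0.001], [-0.0, 0.001, -1.0]]
ft_force: [-0.2, 0.4, 0.1]
width: 0.0214
```

Request:
{"name": "drive_tool", "arguments": {"motion": "0 0 0 0 0 0 8;0 0 0 0 0 0 8;0 0 0 0 0 0 8;0 0 0 0 0 0 8;0 0 0 0 0 0 8"}}

```text
time: 22.05
eef_pos: [0.5413, 0.3574, 0.0051]
ee_rot: [[0.998, -0.062, -0.0], [-0.062, -0.998, -0.002], [-0.0, 0.002, -1.0]]
ft_force: [-0.5, -1.8, 3.5]
width: 0.0167
```

Request:
{"name": "drive_tool", "arguments": {"motion": "0 0 -0.4 0 0 0 8;0 0 -1 0 0 0 8;0 0 -1.8 0 0 0 8;0 0 -2.6 0 0 0 8;0 0 -3.2 0 0 0 8;0 0 -3.2 0 0 0 8"}}

```text
time: 22.55
eef_pos: [0.5444, 0.3598, 0.1391]
ee_rot: [[0.998, -0.062, 0.009], [-0.062, -0.998, 0.004], [0.009, -0.005, -1.0]]
ft_force: [1.5, 0.2, 0.2]
width: 0.0167
```

```bash
cat > carry.py <<'E'
from h import *
def carry(y,x=.067,z=.13,yaw=97.):
    s,p,R=st();t=dat(x,y);cur=np.degrees(np.arctan2(R[1,0],R[0,0]));d=R.T@(np.array([*t,z])-p)/.04
    print(p,cur.round(2),s['width'],'row',d.round(2),'turnz',(-(yaw-cur)/6).round(2))
E
python3 -c "
from carry import *
carry(-.035)"
```

```text
[0.544358  0.3597639 0.1390769] -3.55 0.016688973830002705 row [ 0.27 10.1   0.18] turnz -16.76
```

Request:
{"name": "drive_tool", "arguments": {"motion": "0 0.6 0 0 0 -1.1 8;0 1.3 0 0 0 -2.2 8;0 2 0 0 0 -3.3 8;0.1 2.7 0 0 0 -4.4 8;0.1 3.4 0 0 0 -5.5 8;0.1 4.1 0 0 0 -6.6 8;0.1 4.8 0 0 0 -7.7 8;0.1 5.5 0 0 0 -8.8 8"}}

```text
time: 23.22
eef_pos: [0.5337, 0.1389, 0.137]
ee_rot: [[0.648, 0.762, 0.008], [0.762, -0.648, 0.004], [0.008, 0.003, -1.0]]
ft_force: [0.6, -0.4, -0.7]
width: 0.0169
```

```bash
python3 - <<'E'
from h import *
plan([*dat(.067,-.035),.11],97)
E
```

```text
from [0.5337 0.1389 0.137 ] yaw 49.6 rot 47.4 J6 -42.5 row: -3.545 2.896 0.655 0.059 -0.061 -7.900
```

Request:
{"name": "drive_tool", "arguments": {"motion": "-0.5 0.4 0 0 0 -1.1 8;-1 0.8 0 0 0 -2.2 8;-1.5 1.2 0 0 0 -3.3 8;-2 1.6 0.1 0 0 -4.4 8;-2.5 2 0.3 0 0 -5.5 8;-3 2.5 0.5 0 0 -6.6 8;-3.55 2.9 0.65 0.06 -0.06 -7.7 8;-3.55 2.9 0.65 0.06 -0.06 -7.9 8"}}

```text
time: 23.88
eef_pos: [0.5292, -0.048, 0.108]
ee_rot: [[-0.123, 0.992, -0.004], [0.992, 0.123, -0.001], [-0.001, -0.004, -1.0]]
ft_force: [0.4, 0.3, -0.3]
width: 0.0167
```

```bash
python3 - <<'E'
from h import *
plan([*dat(.066,-.035),.0825],97)
E
```

```text
from [ 0.5292 -0.048   0.108 ] yaw 97.05 rot -0.05 J6 -109.6 row: 0.095 0.016 0.638 -0.035 0.010 0.008
```

Request:
{"name": "drive_tool", "arguments": {"motion": "0.05 0.01 0.2 -0.03 0 0 8;0.1 0.02 0.4 -0.03 0 0 8;0.1 0.02 0.55 -0.03 0.01 0 8;0.1 0.02 0.64 -0.03 0.01 0 8;0.1 0.02 0.64 -0.03 0.01 0 8"}}

```text
time: 24.3
eef_pos: [0.5289, -0.0427, 0.0817]
ee_rot: [[-0.124, 0.992, -0.002], [0.992, 0.124, 0.001], [0.001, -0.002, -1.0]]
ft_force: [-0.7, -1.4, -0.8]
width: 0.0167
```

```bash
cat > gap.py <<'E'
from h import *
def gap(tag):
    s,p,R=st();print(p.round(4),ind(p).round(4),np.array(s['ft_force']).round(1))
    f=grab('wrist')
    cv2.imwrite('pics/'+tag,cv2.resize(f['pixels'][60:180,180:380],None,fx=4,fy=4,interpolation=cv2.INTER_CUBIC))
E
python3 -c "
from gap import *
gap('w18z.png')"
```

```text
[ 0.5289 -0.0427  0.0817] [ 0.0658 -0.0335] [-0.7 -1.4 -0.8]
```

View pics/w18z.png

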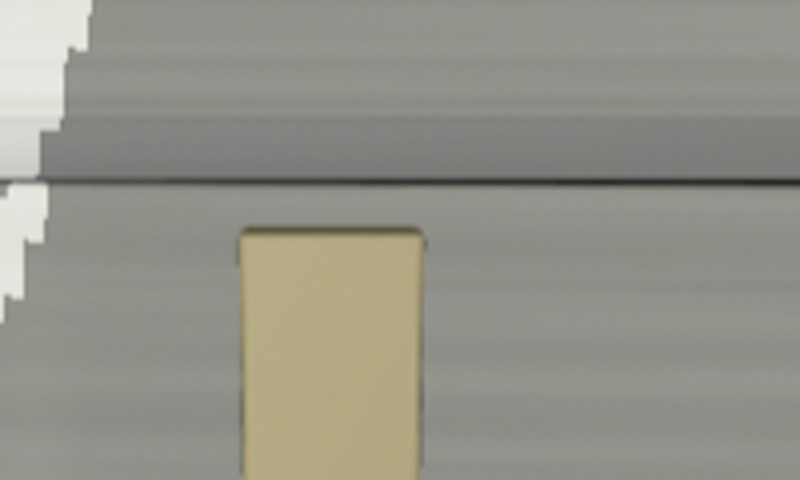

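Gap about 4.5 mm; slide 4 mm and lower.

Request:
{"name": "drive_tool", "arguments": {"motion": "0 -0.05 0 0 0 0 8;0 -0.1 0 0 0 0 8;0 -0.12 0 0 0 0 8;0 -0.12 0.02 0 0 0 8;0 -0.12 0.05 0 0 0 8;0 -0.12 0.05 0 0 0 8"}}

```text
time: 24.85
eef_pos: [0.5245, -0.0434, 0.0811]
ee_rot: [[-0.124, 0.992, -0.001], [0.992, 0.124, 0.0], [0.0, -0.001, -1.0]]
ft_force: [-2.7, 1.2, 7.5]
width: 0.0167
```

```bash
python3 -c "
from gap import *
gap('w19z.png')"
```

```text
[ 0.5245 -0.0434  0.0811] [ 0.0613 -0.0336] [-2.7  1.2  7.5]
```

View pics/w19z.png

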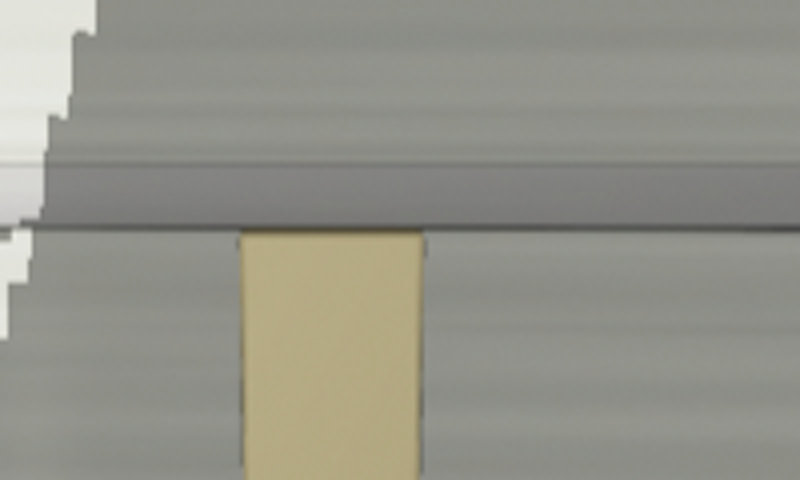

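Butted and seated. Releasing.

Request:
{"name": "drive_tool", "arguments": {"motion": "0 0 -0.02 0 0 0 8;0 0 -0.02 0 0 0 32;0 0 -0.02 0 0 0 32;0 0 -0.02 0 0 0 32;0 0 -0.02 0 0 0 32;0 0 -0.9 0 0 0 32;0 0 -1.8 0 0 0 32;0 0 -1.8 0 0 0 32"}}

```text
time: 25.57
eef_pos: [0.5289, -0.0444, 0.1591]
ee_rot: [[-0.124, 0.992, 0.011], [0.992, 0.124, -0.002], [-0.004, 0.011, -1.0]]
ft_force: [1.2, -0.4, 0.1]
width: 0.0319
```

```bash
python3 - <<'E'
from h import *
f=grab('wrist','w20.png')
plan([.4272,.3655,.14],-1.5)
E
```

```text
from [ 0.5274 -0.0441  0.1566] yaw 97.1 rot 81.4 J6 -109.4 row: 10.471 -1.225 0.382 0.043 0.069 -13.567
```

View pics/w20.png

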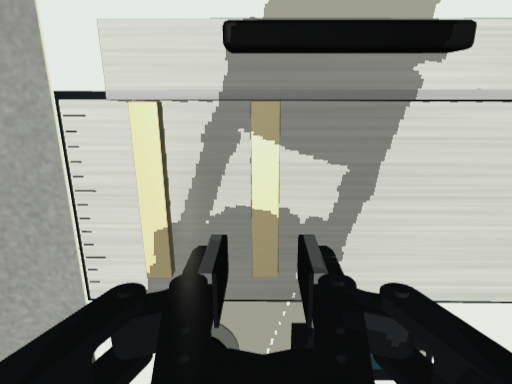

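Two bars are butted. Bar 3 next.

Request:
{"name": "drive_tool", "arguments": {"motion": "0.7 -0.1 0 0 0 1.1 32;1.4 -0.1 0 0 0 2.2 32;2.1 -0.2 0 0 0 3.3 32;2.8 -0.3 0 0 0 4.4 32;3.5 -0.4 0 0 0 5.5 32;4.2 -0.5 0 0 0 6.6 32;4.9 -0.6 0 0 0 7.7 32;5.6 -0.7 0 0 0 8.8 32"}}

```text
time: 26.28
eef_pos: [0.4707, 0.1758, 0.1548]
ee_rot: [[0.72, 0.694, 0.006], [0.694, -0.72, -0.002], [0.003, 0.005, -1.0]]
ft_force: [-0.0, 0.3, -0.6]
width: 0.0317
```

```bash
python3 - <<'E'
from h import *
plan([.4272,.3655,.14],-1.5)
E
```

```text
from [0.4707 0.1758 0.1548] yaw 43.97 rot -45.47 J6 -31.2 row: 2.508 -4.169 0.354 0.037 -0.047 7.578
```

Request:
{"name": "drive_tool", "arguments": {"motion": "0.4 -0.6 0 0 0 1.1 32;0.8 -1.2 0 0 0 2.2 32;1.2 -1.9 0.1 0 0 3.3 32;1.6 -2.5 0.2 0 0 4.4 32;2 -3.2 0.3 0 0 5.5 32;2.5 -4.1 0.35 0 0 6.6 32;2.51 -4.17 0.35 0.04 -0.05 7.58 32;2.51 -4.17 0.35 0.04 -0.05 7.58 32"}}

```text
time: 26.95
eef_pos: [0.4257, 0.3673, 0.1386]
ee_rot: [[1.0, -0.024, -0.003], [-0.024, -1.0, -0.001], [-0.003, 0.001, -1.0]]
ft_force: [-0.1, -0.6, -0.0]
width: 0.0323
```

```bash
python3 -c "
from pick import *
pick('w21.png')"
```

```text
c [263. 185.] bbox [ 253  166   22   87 1590] yaw 88.66 cen [0.4257 0.3219] len to near 0.0767
from [0.4262 0.3658 0.1388] yaw -1.26 rot -0.08 J6 34.8 row: 0.018 1.093 3.342 0.018 0.021 0.013
```

View pics/w21.png

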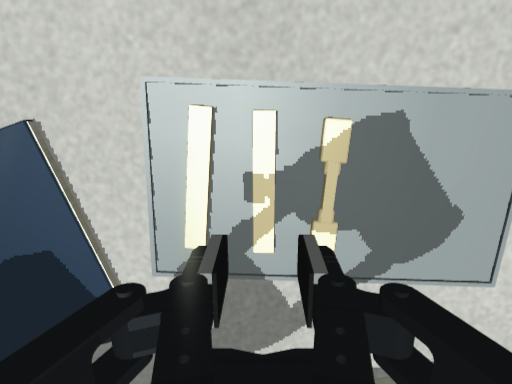

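```bash
python3 - <<'E'
from h import *
f=grab('wrist')
a=ray(f,(264.5,109.5),.014);b=ray(f,(263.5,252.5),.014);m=(a+b)/2;print(m,np.linalg.norm(a-b))
plan([m[0],m[1],.0052],-1.4)
E
```

```text
[0.42770106 0.36378785 0.014     ] 0.11976222587633131
from [0.4266 0.365  0.1391] yaw -1.31 rot -0.09 J6 34.8 row: 0.033 0.023 3.346 0.018 0.018 0.015
```

Request:
{"name": "drive_tool", "arguments": {"motion": "0.02 0.02 0.8 0.02 0.02 0.02 29;0.02 0.02 1.6 0.02 0.02 0.02 29;0.02 0.02 2.4 0.02 0.02 0.02 29;0.02 0.02 3 0.02 0.02 0.02 29;0.02 0.02 3.35 0.02 0.02 0.02 29;0.02 0.02 3.35 0.02 0.02 0.02 29;0.02 0.02 3.35 0.02 0.02 0.02 29;0.02 0.02 3.35 0.02 0.02 0.02 8"}}

```text
time: 27.72
eef_pos: [0.4277, 0.3625, 0.005]
ee_rot: [[1.0, -0.025, 0.0], [-0.025, -1.0, -0.0], [0.0, 0.0, -1.0]]
ft_force: [-0.6, 0.1, -1.0]
width: 0.0182
```

Request:
{"name": "drive_tool", "arguments": {"motion": "0 0 0 0 0 0 8;0 0 0 0 0 0 8;0 0 0 0 0 0 8;0 0 0 0 0 0 8;0 0 0 0 0 0 8"}}

```text
time: 28.13
eef_pos: [0.4278, 0.3623, 0.0052]
ee_rot: [[1.0, -0.025, 0.001], [-0.025, -1.0, -0.001], [0.001, 0.001, -1.0]]
ft_force: [1.0, -1.8, 2.4]
width: 0.0166
```

Request:
{"name": "drive_tool", "arguments": {"motion": "0 0 -0.4 0 0 0 8;0 0 -1 0 0 0 8;0 0 -1.8 0 0 0 8;0 0 -2.6 0 0 0 8;0 0 -3.2 0 0 0 8;0 0 -3.2 0 0 0 8"}}

```text
time: 28.63
eef_pos: [0.4305, 0.3647, 0.1385]
ee_rot: [[1.0, -0.024, 0.009], [-0.025, -1.0, 0.006], [0.009, -0.006, -1.0]]
ft_force: [1.4, 1.1, 0.3]
width: 0.0167
```

```bash
python3 -c "
from carry import *
carry(.04)
grab('wrist','w22.png')"
```

```text
[0.43047632 0.36472835 0.13848618] -1.41 0.01672998318790932 row [2.47 8.3  0.18] turnz -16.4
```

View pics/w22.png

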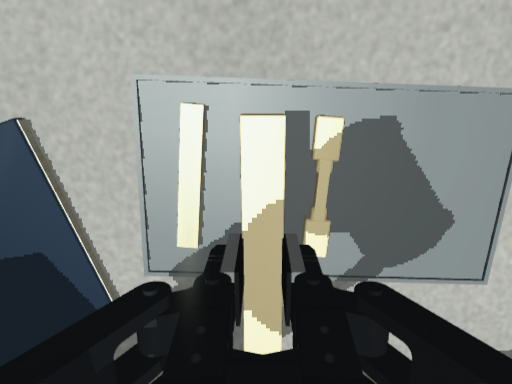

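The bar is held, and the dumbbell is undisturbed at (325,185).

Request:
{"name": "drive_tool", "arguments": {"motion": "0.2 0.5 0 0 0 -1.1 8;0.4 1.1 0 0 0 -2.2 8;0.6 1.7 0 0 0 -3.3 8;0.8 2.3 0 0 0 -4.4 8;1 2.9 0 0 0 -5.5 8;1.1 3.5 0 0 0 -6.6 8;1.2 4.1 0 0 0 -7.7 8;1.3 4.6 0 0 0 -8.8 8"}}

```text
time: 29.35
eef_pos: [0.4753, 0.177, 0.1337]
ee_rot: [[0.62, 0.785, 0.002], [0.785, -0.62, 0.002], [0.003, -0.0, -1.0]]
ft_force: [0.5, -0.6, -0.8]
width: 0.0164
```

```bash
python3 - <<'E'
from h import *
plan([*dat(.068,.04),.11],97)
E
```

```text
from [0.4753 0.177  0.1337] yaw 51.71 rot 45.29 J6 -39.3 row: -2.150 3.188 0.586 0.011 -0.028 -7.549
```

Request:
{"name": "drive_tool", "arguments": {"motion": "-0.3 0.4 0 0 0 -1.1 8;-0.6 0.9 0 0 0 -2.2 8;-0.9 1.3 0 0 0 -3.3 8;-1.2 1.8 0.1 0 0 -4.4 8;-1.6 2.4 0.3 0 0 -5.5 8;-1.9 2.8 0.5 0 0 -6.6 8;-2.15 3.19 0.59 0.01 -0.03 -7.55 8;-2.15 3.19 0.59 0.01 -0.03 -7.55 8"}}

```text
time: 30.02
eef_pos: [0.5218, 0.0278, 0.1072]
ee_rot: [[-0.122, 0.993, -0.004], [0.993, 0.122, -0.001], [-0.001, -0.004, -1.0]]
ft_force: [-0.2, 0.1, 0.4]
width: 0.0167
```

```bash
python3 - <<'E'
from h import *
plan([*dat(.066,.04),.082],97)
E
```

```text
from [0.5218 0.0278 0.1072] yaw 97.0 rot -0.0 J6 -101.5 row: 0.066 -0.032 0.631 -0.036 0.008 0.001
```

Request:
{"name": "drive_tool", "arguments": {"motion": "0.05 -0.01 0.2 -0.03 0 0 8;0.07 -0.03 0.4 -0.03 0 0 8;0.07 -0.03 0.55 -0.03 0.01 0 8;0.07 -0.03 0.62 -0.03 0.01 0 8;0.07 -0.03 0.62 -0.03 0.01 0 8"}}

```text
time: 30.43
eef_pos: [0.5193, 0.0312, 0.0818]
ee_rot: [[-0.122, 0.992, -0.003], [0.992, 0.122, 0.001], [0.001, -0.002, -1.0]]
ft_force: [-0.3, -0.6, -0.1]
width: 0.0165
```

```bash
python3 -c "
from gap import *
gap('w23z.png')"
```

```text
[0.5193 0.0312 0.0818] [0.0653 0.041 ] [-0.3 -0.6 -0.1]
```

View pics/w23z.png

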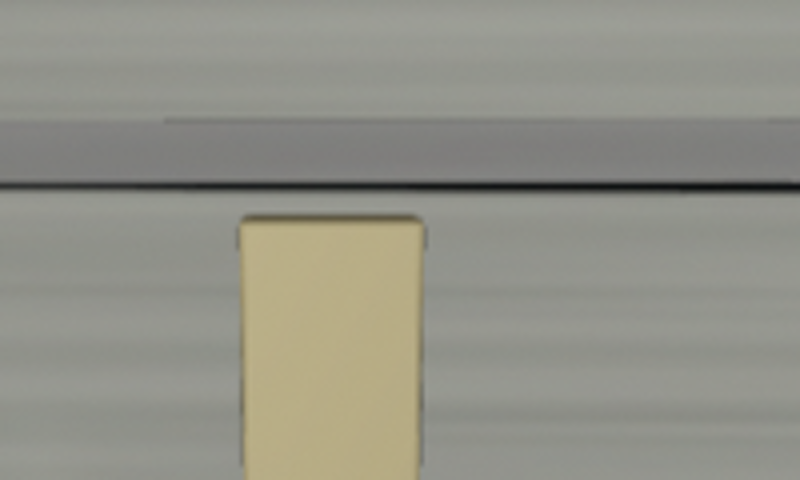

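Gap about 2.6 mm; slide and lower.

Request:
{"name": "drive_tool", "arguments": {"motion": "0 -0.03 0 0 0 0 8;0 -0.06 0 0 0 0 8;0 -0.08 0 0 0 0 8;0 -0.08 0.02 0 0 0 8;0 -0.08 0.04 0 0 0 8;0 -0.08 0.04 0 0 0 8"}}

```text
time: 30.98
eef_pos: [0.5166, 0.0307, 0.0812]
ee_rot: [[-0.122, 0.992, -0.001], [0.992, 0.122, 0.0], [0.001, -0.001, -1.0]]
ft_force: [-2.0, 0.6, 5.3]
width: 0.0166
```

```bash
python3 -c "
from gap import *
gap('w24z.png')"
```

```text
[0.5166 0.0307 0.0812] [0.0626 0.0409] [-2.   0.6  5.3]
```

View pics/w24z.png

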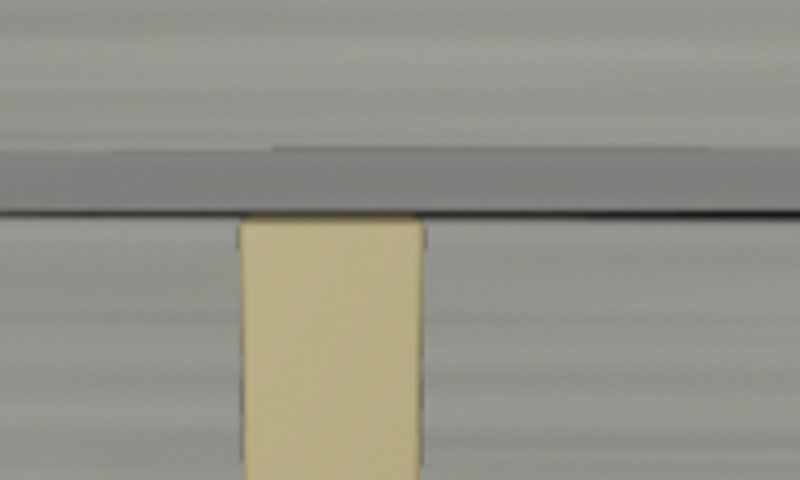

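Bar 3 is butted and level with the edge. Release.

Request:
{"name": "drive_tool", "arguments": {"motion": "0 0 -0.02 0 0 0 8;0 0 -0.02 0 0 0 32;0 0 -0.02 0 0 0 32;0 0 -0.02 0 0 0 32;0 0 -0.02 0 0 0 32;0 0 -0.9 0 0 0 32;0 0 -1.8 0 0 0 32;0 0 -1.8 0 0 0 32"}}

```text
time: 31.7
eef_pos: [0.5212, 0.0304, 0.1592]
ee_rot: [[-0.122, 0.992, 0.011], [0.992, 0.122, -0.0], [-0.002, 0.011, -1.0]]
ft_force: [1.1, 0.4, 1.0]
width: 0.0323
```

```bash
python3 - <<'E'
from h import *
f=grab('wrist','w25.png')
plan([.3733,.3685,.14],-6.4)
E
```

```text
from [0.5197 0.0305 0.1568] yaw 97.03 rot 76.57 J6 -101.4 row: 8.835 -2.602 0.390 0.053 0.056 -12.762
```

View pics/w25.png

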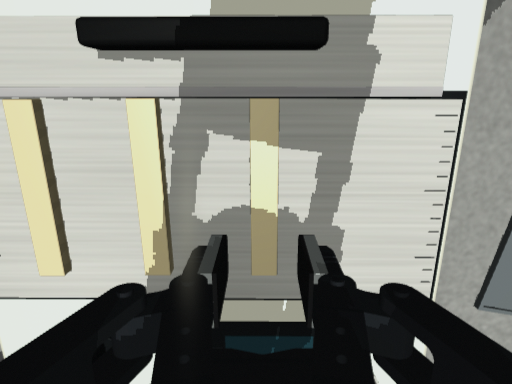

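Request:
{"name": "drive_tool", "arguments": {"motion": "0.5 -0.1 0 0 0 1.1 32;1 -0.3 0 0 0 2.2 32;1.6 -0.5 0 0 0 3.3 32;2.2 -0.7 0 0 0 4.4 32;2.8 -0.9 0 0 0 5.5 32;3.4 -1.1 0 0 0 6.6 32;4 -1.3 0 0 0 7.7 32;4.6 -1.5 0 0 0 8.8 32"}}

```text
time: 32.42
eef_pos: [0.4363, 0.2065, 0.155]
ee_rot: [[0.721, 0.693, 0.006], [0.693, -0.721, -0.001], [0.004, 0.004, -1.0]]
ft_force: [-0.4, 0.8, 1.3]
width: 0.0324
```

```bash
python3 - <<'E'
from h import *
plan([.3733,.3685,.14],-6.4)
E
```

```text
from [0.4363 0.2065 0.155 ] yaw 43.88 rot -50.28 J6 -26.7 row: 1.671 -4.012 0.364 0.024 -0.051 8.381
```

Request:
{"name": "drive_tool", "arguments": {"motion": "0.2 -0.5 0 0 0 1.1 32;0.5 -1.1 0 0 0 2.2 32;0.7 -1.7 0.1 0 0 3.3 32;1 -2.3 0.2 0 0 4.4 32;1.3 -3 0.3 0 0 5.5 32;1.5 -3.6 0.35 0 0 6.6 32;1.67 -4.01 0.36 0.02 -0.05 7.7 32;1.67 -4.01 0.36 0.02 -0.05 8.38 32"}}

```text
time: 33.08
eef_pos: [0.3715, 0.371, 0.1388]
ee_rot: [[0.994, -0.113, -0.002], [-0.113, -0.994, 0.0], [-0.002, 0.0, -1.0]]
ft_force: [0.1, 0.4, 0.2]
width: 0.0318
```

```bash
python3 -c "
from pick import *
pick('w26.png')"
```

```text
c [263. 185.] bbox [253 149  23  53 669] yaw 83.57 cen [0.3695 0.3394] len to near 0.0456
from [0.372  0.3696 0.1388] yaw -6.57 rot 0.14 J6 43.8 row: 0.030 0.753 3.342 0.014 0.014 -0.024
```

View pics/w26.png

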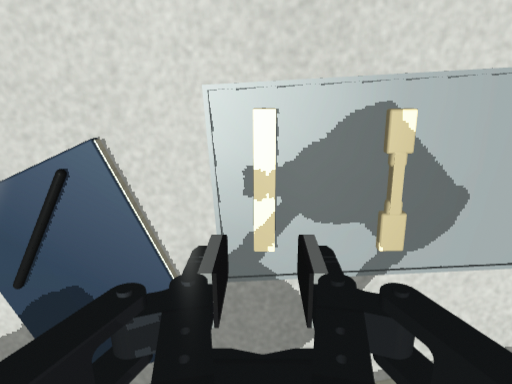

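The last bar is at (264,108–251). I'm using its two end points for the position.

```bash
python3 - <<'E'
from h import *
f=grab('wrist')
a=ray(f,(264.5,108.5),.014);b=ray(f,(263.5,251),.014);m=(a+b)/2;print(m,np.linalg.norm(a-b))
plan([m[0],m[1],.0052],-6.4)
E
```

```text
[0.37346892 0.36860832 0.014     ] 0.11908602768803352
from [0.3723 0.3687 0.1389] yaw -6.27 rot -0.13 J6 43.4 row: 0.033 -0.007 3.343 0.019 0.012 0.021
```

Request:
{"name": "drive_tool", "arguments": {"motion": "0.02 0 0.8 0.02 0.01 0.02 29;0.02 0 1.6 0.02 0.01 0.02 29;0.02 0 2.4 0.02 0.01 0.02 29;0.02 0 3 0.02 0.01 0.02 29;0.02 0 3.35 0.02 0.01 0.02 29;0.02 0 3.35 0.02 0.01 0.02 29;0.02 0 3.35 0.02 0.01 0.02 29;0.02 0 3.35 0.02 0.01 0.02 8"}}

```text
time: 33.85
eef_pos: [0.3729, 0.3676, 0.0046]
ee_rot: [[0.994, -0.111, -0.001], [-0.111, -0.994, -0.0], [-0.001, 0.001, -1.0]]
ft_force: [-0.8, 0.0, -0.9]
width: 0.0184
```

Request:
{"name": "drive_tool", "arguments": {"motion": "0 0 0 0 0 0 8;0 0 0 0 0 0 8;0 0 0 0 0 0 8;0 0 0 0 0 0 8;0 0 0 0 0 0 8"}}

```text
time: 34.27
eef_pos: [0.3731, 0.3675, 0.0047]
ee_rot: [[0.994, -0.11, -0.0], [-0.11, -0.994, -0.001], [-0.0, 0.001, -1.0]]
ft_force: [0.0, -0.3, 3.6]
width: 0.0167
```

Request:
{"name": "drive_tool", "arguments": {"motion": "0 0 -0.4 0 0 0 8;0 0 -1 0 0 0 8;0 0 -1.8 0 0 0 8;0 0 -2.6 0 0 0 8;0 0 -3.2 0 0 0 8;0 0 -3.2 0 0 0 8"}}

```text
time: 34.77
eef_pos: [0.3758, 0.3696, 0.1375]
ee_rot: [[0.994, -0.11, 0.008], [-0.11, -0.994, 0.005], [0.007, -0.006, -1.0]]
ft_force: [0.5, -0.2, -0.1]
width: 0.0169
```

```bash
python3 -c "
from carry import *
carry(.115,.068)"
```

```text
[0.37576871 0.36957124 0.13746343] -6.32 0.016882457832041536 row [4.14 6.2  0.18] turnz -17.22
```

Request:
{"name": "drive_tool", "arguments": {"motion": "0.3 0.4 0 0 0 -1.1 8;0.6 0.8 0 0 0 -2.2 8;0.9 1.2 0 0 0 -3.3 8;1.2 1.7 0 0 0 -4.4 8;1.5 2.2 0 0 0 -5.5 8;1.8 2.7 0 0 0 -6.6 8;2.1 3.1 0 0 0 -7.7 8;2.4 3.5 0 0 0 -8.8 8"}}

```text
time: 35.43
eef_pos: [0.4553, 0.2184, 0.136]
ee_rot: [[0.684, 0.729, 0.005], [0.729, -0.684, 0.004], [0.007, 0.001, -1.0]]
ft_force: [-0.3, 1.7, -0.7]
width: 0.0168
```

```bash
python3 - <<'E'
from h import *
plan([*dat(.068,.115),.11],97)
E
```

```text
from [0.4553 0.2184 0.136 ] yaw 46.81 rot 50.19 J6 -29.3 row: -1.085 2.993 0.646 0.037 -0.055 -8.365
```

Request:
{"name": "drive_tool", "arguments": {"motion": "-0.1 0.4 0 0 0 -1.1 8;-0.3 0.8 0 0 0 -2.2 8;-0.4 1.2 0 0 0 -3.3 8;-0.6 1.7 0.1 0 0 -4.4 8;-0.8 2.2 0.3 0 0 -5.5 8;-1 2.6 0.5 0 0 -6.6 8;-1.08 2.99 0.64 0.04 -0.05 -7.7 8;-1.08 2.99 0.64 0.04 -0.05 -8.37 8"}}

```text
time: 36.1
eef_pos: [0.5135, 0.1025, 0.1079]
ee_rot: [[-0.125, 0.992, -0.003], [0.992, 0.125, -0.001], [-0.001, -0.003, -1.0]]
ft_force: [0.8, -0.1, 0.6]
width: 0.017
```

```bash
python3 - <<'E'
from h import *
plan([*dat(.066,.115),.082],97)
E
```

```text
from [0.5135 0.1025 0.1079] yaw 97.2 rot -0.2 J6 -93.4 row: 0.061 -0.053 0.647 -0.027 0.008 0.033
```

Request:
{"name": "drive_tool", "arguments": {"motion": "0.05 -0.01 0.2 -0.03 0 0.03 8;0.06 -0.03 0.4 -0.03 0 0.03 8;0.06 -0.05 0.55 -0.03 0.01 0.03 8;0.06 -0.05 0.63 -0.03 0.01 0.03 8;0.06 -0.05 0.63 -0.03 0.01 0.03 8"}}

```text
time: 36.52
eef_pos: [0.5101, 0.1048, 0.0815]
ee_rot: [[-0.123, 0.992, -0.002], [0.992, 0.123, 0.0], [0.0, -0.002, -1.0]]
ft_force: [-0.2, -0.1, 0.2]
width: 0.0166
```

```bash
python3 -c "
from gap import *
gap('w27z.png')"
```

```text
[0.5101 0.1048 0.0815] [0.0651 0.1152] [-0.2 -0.1  0.2]
```

View pics/w27z.png

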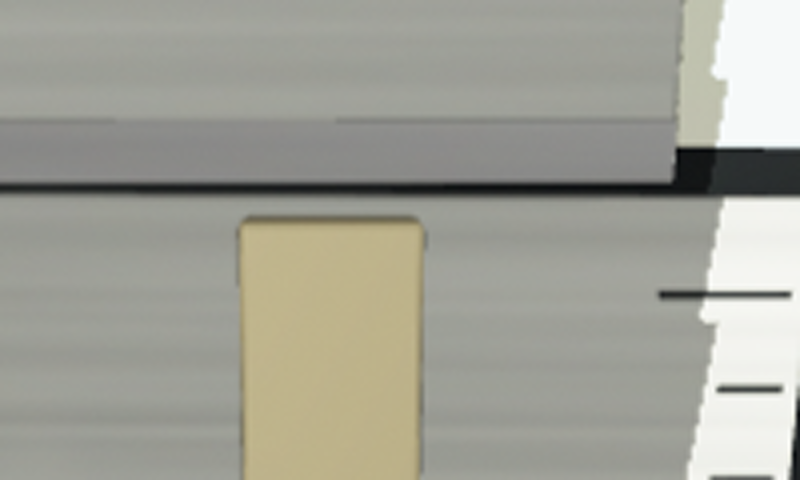

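Gap about 2.4 mm; the rule's edge stands less than 1 mm off here. Slide and lower.

Request:
{"name": "drive_tool", "arguments": {"motion": "0 -0.03 0 0 0 0 8;0 -0.06 0 0 0 0 8;0 -0.07 0 0 0 0 8;0 -0.07 0.02 0 0 0 8;0 -0.07 0.04 0 0 0 8;0 -0.07 0.04 0 0 0 8"}}

```text
time: 37.07
eef_pos: [0.508, 0.1046, 0.0807]
ee_rot: [[-0.123, 0.992, -0.0], [0.992, 0.123, 0.0], [0.0, -0.0, -1.0]]
ft_force: [0.3, -0.2, 1.5]
width: 0.0168
```

```bash
python3 -c "
from gap import *
gap('w28z.png')"
```

```text
[0.508  0.1046 0.0807] [0.063  0.1152] [ 0.3 -0.2  1.5]
```

View pics/w28z.png

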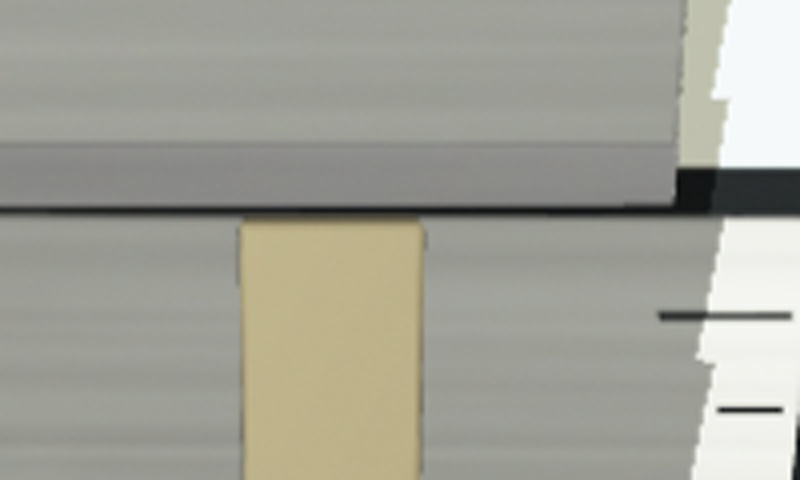

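Level with the plate edge to within about 0.5 mm. Release.

Request:
{"name": "drive_tool", "arguments": {"motion": "0 0 -0.01 0 0 0 32;0 0 -0.01 0 0 0 32;0 0 -0.01 0 0 0 32;0 0 -0.01 0 0 0 32;0 0 -0.9 0 0 0 32;0 0 -1.8 0 0 0 32;0 0 -2.5 0 0 0 40;0 0 -2.5 0 0 0 40"}}

```text
time: 37.78
eef_pos: [0.5121, 0.1048, 0.1867]
ee_rot: [[-0.123, 0.992, 0.012], [0.992, 0.123, 0.001], [-0.0, 0.012, -1.0]]
ft_force: [0.9, -0.0, 0.0]
width: 0.0398
```

```bash
python3 - <<'E'
from h import *
f=grab('wrist','w29.png')
plan([*dat(.10,.0),.28],97)
E
```

```text
from [0.5104 0.1047 0.184 ] yaw 97.04 rot -0.04 J6 -93.1 row: -2.877 0.880 -2.394 0.069 0.002 0.007
```

View pics/w29.png

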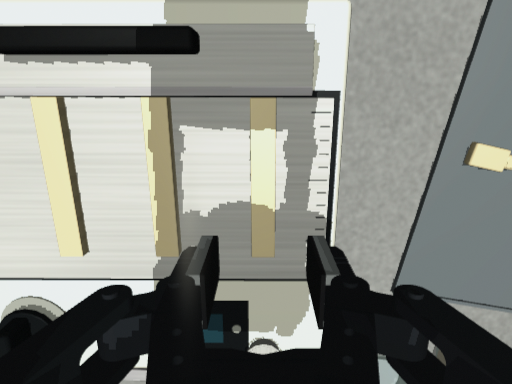

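Request:
{"name": "drive_tool", "arguments": {"motion": "-0.7 0.2 -0.6 0.07 0 0 60;-1.4 0.4 -1.2 0.07 0 0 60;-2.2 0.6 -1.8 0.07 0 0 60;-2.9 0.9 -2.4 0.07 0 0 60;-2.9 0.9 -2.4 0.07 0 0 60;-2.9 0.9 -2.4 0.07 0 0 60"}}

```text
time: 38.33
eef_pos: [0.5604, -0.0074, 0.2799]
ee_rot: [[-0.12, 0.993, 0.0], [0.993, 0.12, -0.0], [-0.0, 0.0, -1.0]]
ft_force: [-0.0, 0.9, -1.0]
width: 0.0599
```

```bash
python3 - <<'E'
from h import *
f=grab('wrist','w30.png')
E
```

```text
(no output)
```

View pics/w30.png

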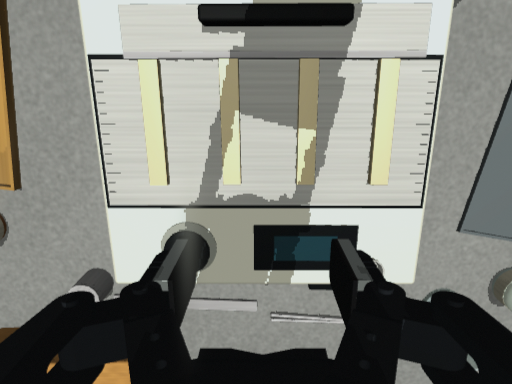

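All four bars stand in a row against the rule, with tops at u≈149, 230, 309 and 389. I'll quantify their squareness and the rule's flushness.

```bash
cat > chk.py <<'E'
from h import *
def chk(f,zt=.09):
    p=f['pixels'].astype(int); m=((p[...,2]-p[...,0]>25)&(p[...,2]>90)).astype(np.uint8)
    ys,xs=np.mgrid[:384,:512]
    n,l,s,c=cv2.connectedComponentsWithStats(m)
    for i in range(1,n):
        if s[i,4]<250: continue
        ct=cv2.findContours((l==i).astype(np.uint8),0,1)[0][0]
        P=np.array([ray(f,q,zt)[:2] for q in ct[:,0]])
        I=np.array([ind(q) for q in P]).astype(np.float32)*1000
        if not (abs(I[:,1].mean())<170 and -10<I[:,0].mean()<150): continue
        (cx,cy),(w,h),a=cv2.minAreaRect(I)
        if w<h:a+=90;w,h=h,w
        print(s[i,:4],'datum c %.1f %.1f  L %.1f W %.1f ang %.2f xmin %.1f'%(cx,cy,w,h,(a+90)%180-90,I[:,0].min()))
E
python3 - <<'E'
from chk import *
f=grab('wrist'); chk(f)
cv2.imwrite('pics/w31.png',cv2.resize(f['pixels'][0:200,80:460],None,fx=2.1,fy=2.1,interpolation=cv2.INTER_CUBIC))
E
```

```text
[136  61  30 127] datum c 61.3 -107.5  L 118.9 W 18.0 ang 0.02 xmin 1.8
[218  60  21 127] datum c 60.4 -33.6  L 118.7 W 17.8 ang 0.06 xmin 1.0
[295  60  23 127] datum c 60.4 40.1  L 118.7 W 18.4 ang -0.01 xmin 1.0
[368  60  31 127] datum c 60.4 114.1  L 118.7 W 18.5 ang 0.05 xmin 1.1
```

View pics/w31.png

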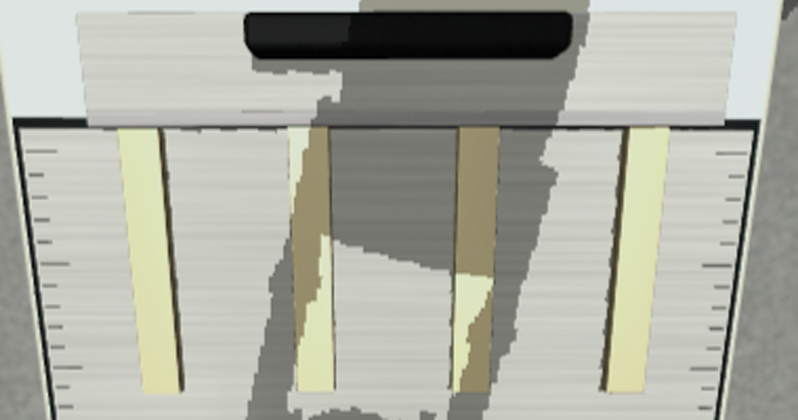

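All four are level to within about 1.3 mm and square to within 0.1°. Next is fetching the rule, aiming 1 mm toward the front so that closing the fingers can't push it into the bars.

```bash
python3 - <<'E'
from h import *
plan([.4250,-.0163,.17],7.03)
E
```

```text
from [ 0.5584 -0.0056  0.2782] yaw 97.03 rot 90.0 J6 -104.8 row: 0.138 -3.331 2.720 -0.019 -0.042 -15.000
```

Request:
{"name": "drive_tool", "arguments": {"motion": "0 -0.4 0 0 0 1.1 45;0 -0.8 0 0 0 2.2 45;0 -1.3 0 0 0 3.3 45;0 -1.8 0.4 0 0 4.4 45;0.1 -2.2 0.7 0 0 5.5 45;0.1 -2.6 1 0 0 6.6 45;0.1 -3 1.3 0 0 7.7 45;0.1 -3.3 1.6 0 0 8.8 45"}}

```text
time: 39.1
eef_pos: [0.4231, -0.0161, 0.2126]
ee_rot: [[0.719, 0.695, -0.009], [0.695, -0.719, 0.002], [-0.005, -0.008, -1.0]]
ft_force: [-0.4, 0.5, 0.2]
width: 0.0447
```

```bash
python3 - <<'E'
from h import *
plan([.4250,-.0163,.17],7.03)
E
```

```text
from [ 0.4231 -0.0161  0.2126] yaw 44.01 rot -36.98 J6 -55.7 row: 0.035 0.043 1.064 -0.055 0.065 6.164
```

Request:
{"name": "drive_tool", "arguments": {"motion": "0 0 0.2 0 0 1.1 45;0 0 0.4 0 0 2.2 45;0.03 0.04 0.6 0 0 3.3 45;0.03 0.04 0.8 0 0 4.4 45;0.03 0.04 1.06 -0.05 0.06 5.5 45;0.03 0.04 1.06 -0.05 0.06 6.16 45;0.03 0.04 1.06 -0.05 0.06 6.16 45"}}

```text
time: 39.68
eef_pos: [0.4222, -0.0148, 0.1681]
ee_rot: [[0.992, 0.123, -0.006], [0.123, -0.992, 0.002], [-0.006, -0.002, -1.0]]
ft_force: [-0.2, 0.3, 0.4]
width: 0.0449
```

```bash
python3 - <<'E'
from rib import *
rib(zt=.112,tag='w32.png',u0=220,u1=310,cut=240)
plan([.4250,-.0163,.0952],7.03)
E
```

```text
[ 257  100   24  140 3139]
rib line through 0.4216 0.0188 yaw -82.82
far end [0.4169 0.0519 0.112 ]
from [ 0.4229 -0.0151  0.1687] yaw 7.23 rot -0.2 J6 -18.7 row: 0.055 0.040 1.838 -0.017 0.039 0.033
```

View pics/w32.png

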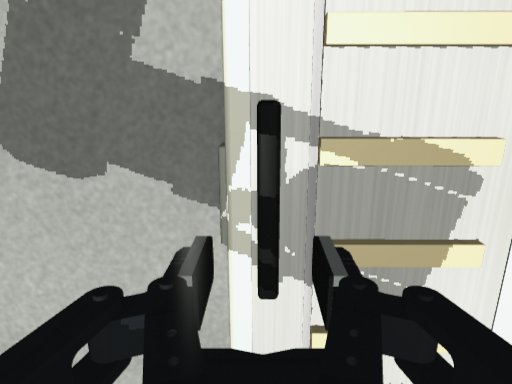

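```bash
python3 - <<'E'
from h import *
plan([.4247,-.0135,.0955],7.12)
E
```

```text
from [ 0.4229 -0.0151  0.1687] yaw 7.23 rot -0.11 J6 -18.7 row: 0.056 -0.031 1.831 -0.017 0.039 0.018
```

Request:
{"name": "drive_tool", "arguments": {"motion": "0.05 -0.03 0.3 -0.02 0.04 0.02 32;0.05 -0.03 0.6 -0.02 0.04 0.02 32;0.05 -0.03 1 -0.02 0.04 0.02 32;0.05 -0.03 1.4 -0.02 0.04 0.02 32;0.05 -0.03 1.7 -0.02 0.04 0.02 32;0.05 -0.03 1.83 -0.02 0.04 0.02 32;0.05 -0.03 1.83 -0.02 0.04 0.02 32;0.05 -0.03 1.83 -0.02 0.04 0.02 32"}}

```text
time: 40.4
eef_pos: [0.4244, -0.0133, 0.0956]
ee_rot: [[0.992, 0.125, -0.0], [0.125, -0.992, -0.0], [-0.0, 0.0, -1.0]]
ft_force: [-0.5, 0.4, 0.2]
width: 0.0319
```

```bash
python3 - <<'E'
from h import *
plan([.4247,-.0135,.0952],7.12)
f=grab('wrist','w33.png')
E
```

```text
from [ 0.4244 -0.0133  0.0956] yaw 7.18 rot -0.06 J6 -18.4 row: 0.006 0.006 0.009 0.001 0.001 0.010
```

View pics/w33.png

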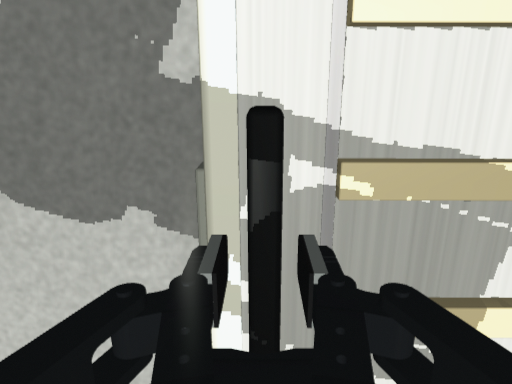

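Centred on the rib (247–283), with the rib slightly toward the bars, as intended. Close, pull 3 mm away from the bars and lift.

Request:
{"name": "drive_tool", "arguments": {"motion": "0 0 0 0 0 0 5;0 0 0 0 0 0 5;0 0 0 0 0 0 5;0 0 0 0 0 0 5;0 0 0 0 0 0 5;0 0 0 0 0 0 5;0 0 0 0 0 0 5", "grip_force": 60}}

```text
time: 41.03
eef_pos: [0.4255, -0.0135, 0.0971]
ee_rot: [[0.992, 0.125, 0.003], [0.125, -0.992, -0.001], [0.003, 0.001, -1.0]]
ft_force: [-0.2, 0.4, 6.0]
width: 0.0123
```

Request:
{"name": "drive_tool", "arguments": {"motion": "-0.05 0 -0.02 0 0 0 5;-0.12 0 -0.05 0 0 0 5;-0.15 0 -0.3 0 0 0 5;-0.2 0 -0.7 0 0 0 5;-0.2 0 -1.2 0 0 0 5;-0.2 0 -1.8 0 0 0 5;-0.2 0 -2.3 0 0 0 5;-0.2 0 -2.3 0 0 0 5"}}

```text
time: 41.7
eef_pos: [0.4193, -0.0149, 0.192]
ee_rot: [[0.992, 0.125, 0.01], [0.125, -0.992, -0.002], [0.009, 0.003, -1.0]]
ft_force: [0.8, -0.0, -4.6]
width: 0.0124
```

```bash
python3 - <<'E'
from h import *
f=grab('wrist','w34.png');print(readout.state()['ft_force'])
E
```

```text
[-0.33979317  0.29743682 -4.88059621]
```

View pics/w34.png

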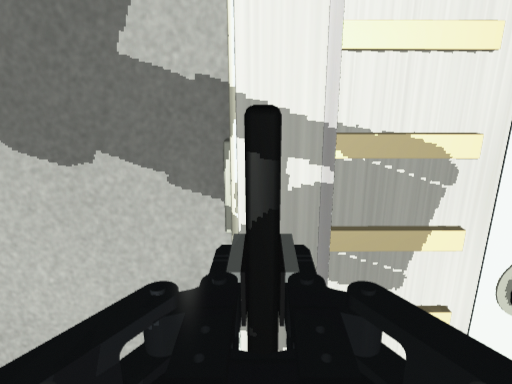

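The rule lifted clean and the bars stayed put. Carry it to its tray.

```bash
python3 - <<'E'
from h import *
s,p,R=st();cur=np.degrees(np.arctan2(R[1,0],R[0,0]));print((R.T@(np.array([.4915,-.358,.19])-p)/.04).round(2),-(90-cur)/6)
E
```

```text
[0.75 8.74 0.02] -13.805634536175488
```

Request:
{"name": "drive_tool", "arguments": {"motion": "0 0.6 0 0 0 -1.05 5;0 1.3 0 0 0 -2.1 5;0.1 2 0 0 0 -3.15 5;0.2 2.7 0 0 0 -4.2 5;0.3 3.4 0 0 0 -5.2 5;0.4 4.1 0 0 0 -6.2 5;0.5 4.8 0 0 0 -7.2 5;0.6 5.5 0 0 0 -8.2 5"}}

```text
time: 42.42
eef_pos: [0.468, -0.2305, 0.1879]
ee_rot: [[0.55, 0.835, 0.002], [0.835, -0.55, 0.001], [0.002, 0.001, -1.0]]
ft_force: [0.2, 0.5, -4.5]
width: 0.0124
```

```bash
python3 - <<'E'
from h import *
plan([.4915,-.358,.17],90)
E
```

```text
from [ 0.468  -0.2305  0.1879] yaw 56.65 rot 33.35 J6 -90.7 row: -2.341 2.242 0.444 0.019 -0.019 -5.559
```

Request:
{"name": "drive_tool", "arguments": {"motion": "-0.4 0.4 0 0 0 -1 5;-0.9 0.8 0 0 0 -2 5;-1.4 1.3 0.1 0 0 -3 5;-1.9 1.8 0.2 0 0 -4 5;-2.34 2.24 0.44 0.02 -0.02 -5 5;-2.34 2.24 0.44 0.02 -0.02 -5.56 5;-2.34 2.24 0.44 0.02 -0.02 -5.56 5;-2.34 2.24 0.44 0.02 -0.02 -5.56 5"}}

```text
time: 43.08
eef_pos: [0.4901, -0.3568, 0.1673]
ee_rot: [[0.002, 1.0, -0.004], [1.0, -0.002, 0.004], [0.004, -0.004, -1.0]]
ft_force: [-0.0, 0.1, -5.7]
width: 0.0124
```

```bash
python3 - <<'E'
from h import *
f=grab('wrist','w35.png')
plan([.4915,-.358,.05],90)
E
```

```text
from [ 0.4904 -0.3566  0.1682] yaw 89.92 rot 0.08 J6 -132.5 row: -0.044 0.036 2.955 -0.029 -0.030 -0.013
```

View pics/w35.png

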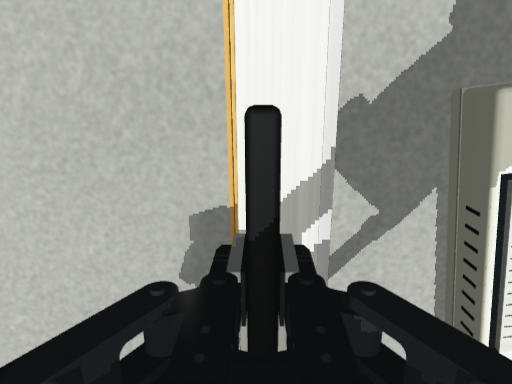

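The rule is above the tray and parallel to its rim. Lower to 25 mm above the floor contact height, then look.

Request:
{"name": "drive_tool", "arguments": {"motion": "-0.04 0.04 0.6 0 0 0 5;-0.04 0.04 1.2 0 -0.03 0 5;-0.04 0.04 1.8 -0.03 -0.03 0 5;-0.04 0.04 2.4 -0.03 -0.03 0 5;-0.04 0.04 2.95 -0.03 -0.03 0 5;-0.04 0.04 2.95 -0.03 -0.03 0 5"}}

```text
time: 43.63
eef_pos: [0.4886, -0.354, 0.0457]
ee_rot: [[0.001, 1.0, -0.007], [1.0, -0.001, 0.007], [0.007, -0.007, -1.0]]
ft_force: [-1.3, 0.3, -5.0]
width: 0.0123
```

```bash
python3 - <<'E'
from h import *
f=grab('wrist','w36.png')
plan([.4915,-.358,.028],90)
E
```

```text
from [ 0.4898 -0.3551  0.048 ] yaw 89.93 rot 0.07 J6 -132.5 row: -0.074 0.046 0.500 -0.046 -0.044 -0.012
```

View pics/w36.png

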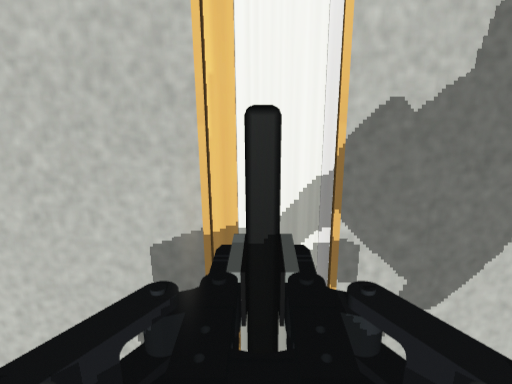

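Request:
{"name": "drive_tool", "arguments": {"motion": "-0.05 0.04 0.1 -0.04 -0.04 0 5;-0.1 0.05 0.2 -0.04 -0.04 0 5;-0.1 0.05 0.3 -0.04 -0.04 0 5;-0.1 0.05 0.4 -0.04 -0.04 0 5;-0.1 0.05 0.48 -0.04 -0.04 0 5;-0.1 0.05 0.5 -0.04 -0.04 0 5;-0.1 0.05 0.5 -0.04 -0.04 0 5"}}

```text
time: 44.27
eef_pos: [0.4915, -0.3589, 0.0278]
ee_rot: [[0.001, 1.0, -0.001], [1.0, -0.001, 0.001], [0.001, -0.001, -1.0]]
ft_force: [0.4, 1.5, -5.1]
width: 0.0125
```

Request:
{"name": "drive_tool", "arguments": {"motion": "0 0 0.03 0 0 0 5;0 0 0.05 0 0 0 5;0 0 0.05 0 0 0 5"}}

```text
time: 44.52
eef_pos: [0.4917, -0.3592, 0.0271]
ee_rot: [[0.001, 1.0, -0.0], [1.0, -0.001, -0.0], [-0.0, -0.0, -1.0]]
ft_force: [-2.2, 1.0, 3.9]
width: 0.0124
```

```bash
python3 - <<'E'
from h import *
f=grab('wrist','w37.png');print(readout.state()['ft_force'])
E
```

```text
[-1.53276677  0.8169549   4.69310679]
```

View pics/w37.png

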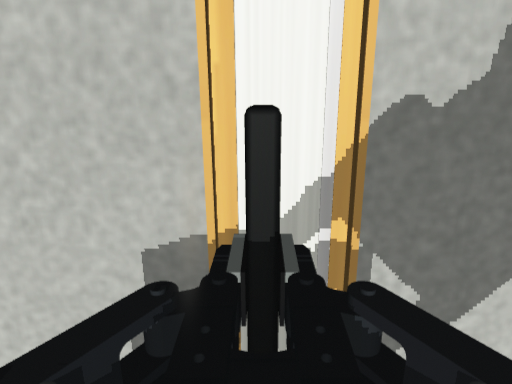

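The rule rests on the tray floor (contact at 0.027, as predicted) and lies inside both rims. Release and rise.

Request:
{"name": "drive_tool", "arguments": {"motion": "0 0 -0.01 0 0 0 40;0 0 -0.01 0 0 0 40;0 0 -0.01 0 0 0 40;0 0 -0.01 0 0 0 40;0 0 -1 0 0 0 40;0 0 -2 0 0 0 40;0 0 -3 0 0 0 40;0 0 -3.6 0 0 0 40"}}

```text
time: 45.23
eef_pos: [0.4932, -0.3604, 0.1755]
ee_rot: [[0.001, 1.0, 0.004], [1.0, -0.001, -0.004], [-0.004, 0.004, -1.0]]
ft_force: [0.9, -0.3, -0.4]
width: 0.0401
```

```bash
python3 - <<'E'
from h import *
f=grab('wrist','w38.png')
g=grab('top');p=g['pixels']
cv2.imwrite('pics/t5.png',cv2.resize(p[110:280,130:440],None,fx=2.5,fy=2.5))
plan([*dat(.08,.0),.28],97)
E
```

```text
from [ 0.4944 -0.3616  0.1768] yaw 89.93 rot 7.07 J6 -132.6 row: 8.827 1.123 -2.640 0.076 0.081 -1.179
```

View pics/w38.png

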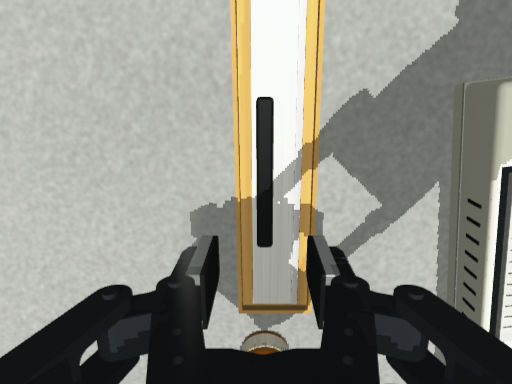

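View pics/t5.png

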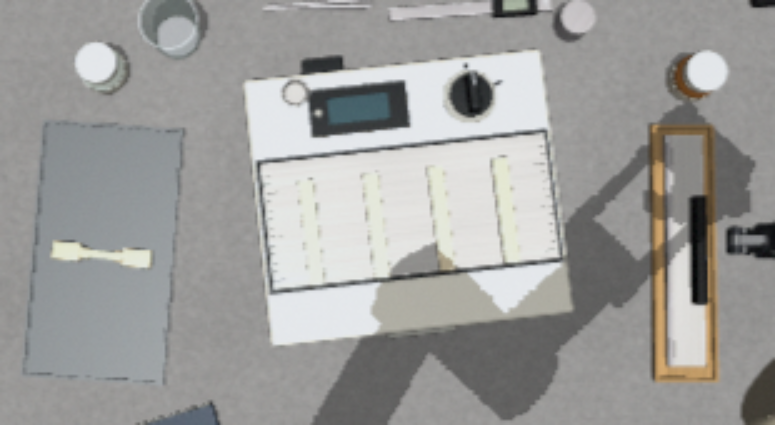

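Everything is in place. Next, the selector: move above it and look.

```bash
python3 - <<'E'
from h import *
plan([.665,-.075,.22],97)
E
```

```text
from [ 0.4944 -0.3616  0.1768] yaw 89.93 rot 7.07 J6 -132.6 row: 7.162 4.265 -1.100 0.076 0.081 -1.179
```

Request:
{"name": "drive_tool", "arguments": {"motion": "0.5 0.3 -0.9 0 0 -0.2 40;1.2 0.8 -1.1 0 0 -0.4 40;2 1.3 -1.1 0 0 -0.6 40;2.8 1.8 -1.1 0 0 -0.8 40;3.6 2.2 -1.1 0 0 -1 40;4.4 2.7 -1.1 0.08 0.08 -1.18 40;5.2 3.2 -1.1 0.08 0.08 -1.18 40;6 3.6 -1.1 0.08 0.08 -1.18 40"}}

```text
time: 46.0
eef_pos: [0.6392, -0.1197, 0.2185]
ee_rot: [[-0.122, 0.993, -0.002], [0.993, 0.122, 0.0], [0.001, -0.002, -1.0]]
ft_force: [0.0, 1.3, -0.6]
width: 0.0402
```

```bash
python3 - <<'E'
from h import *
plan([.665,-.075,.2],97)
grab('wrist','w39.png')
E
```

```text
from [ 0.6392 -0.1197  0.2185] yaw 97.01 rot -0.01 J6 -113.7 row: 1.030 0.777 0.462 -0.016 -0.007 0.002
```

View pics/w39.png

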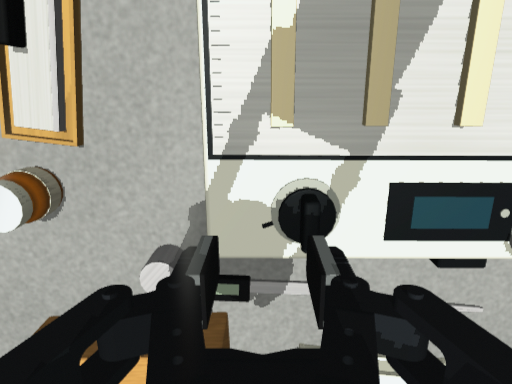

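Request:
{"name": "drive_tool", "arguments": {"motion": "0.3 0.2 0 0 0 0 40;0.7 0.3 0.2 0 0 0 40;1.03 0.3 0.3 0 0 0 40;1.03 0.3 0.3 0 0 0 40;1.03 0.3 0.3 0 0 0 40;1.03 0.3 0.3 0 0 0 40"}}

```text
time: 46.55
eef_pos: [0.6484, -0.071, 0.2066]
ee_rot: [[-0.126, 0.992, 0.001], [0.992, 0.126, 0.007], [0.007, 0.002, -1.0]]
ft_force: [0.4, -0.3, 0.0]
width: 0.0399
```

```bash
python3 - <<'E'
from h import *
f=grab('wrist','w40.png')
cv2.imwrite('pics/w40z.png',cv2.resize(f['pixels'][150:290,190:330],None,fx=4.2,fy=4.2,interpolation=cv2.INTER_CUBIC))
g=grab('top');cv2.imwrite('pics/t6z.png',cv2.resize(g['pixels'][130:170,295:345],None,fx=12,fy=12,interpolation=cv2.INTER_CUBIC))
plan([.665,-.075,.2],97)
E
```

```text
from [ 0.6486 -0.0713  0.207 ] yaw 97.19 rot -0.19 J6 -109.9 row: -0.144 0.394 0.176 0.026 -0.063 0.031
```

View pics/w40z.png

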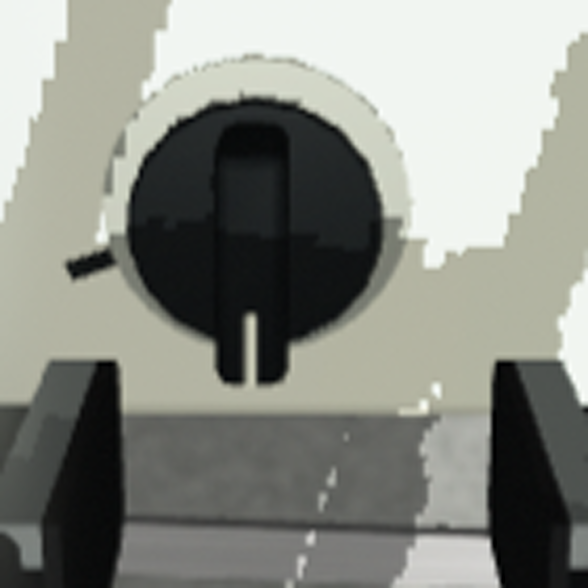

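View pics/t6z.png

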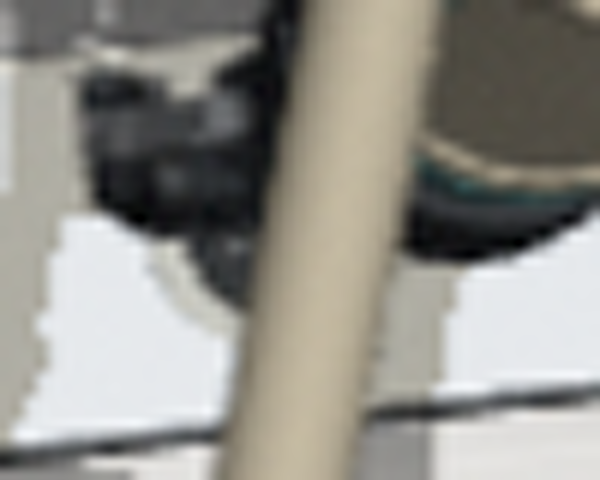

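```bash
python3 - <<'E'
from h import *
f=grab('wrist')
q=lambda x,y:(190+x/4.2-.4,150+y/4.2-.4)
for z in [.095,.1,.105,.11,.115,.12,.125]:
    a=ray(f,q(128,222),z);b=ray(f,q(383,222),z)
    c=ray(f,q(253,155),z);d=ray(f,q(253,383),z)
    w1=ray(f,q(217,330),z);w2=ray(f,q(289,330),z)
    print(z,'disc dia',np.linalg.norm(a-b).round(4),((a+b)/2).round(4)[:2],'bar len',np.linalg.norm(c-d).round(4),((c+d)/2).round(4)[:2],'w',np.linalg.norm(w1-w2).round(4), 'yaw',np.degrees(np.arctan2(*(d-c)[[1,0]])).round(1))
E
```

```text
0.095 disc dia 0.0475 [ 0.6624 -0.0784] bar len 0.0456 [ 0.6723 -0.0777] w 0.0137 yaw 6.6
0.1 disc dia 0.0466 [ 0.6608 -0.0784] bar len 0.0447 [ 0.6704 -0.0778] w 0.0135 yaw 6.6
0.105 disc dia 0.0457 [ 0.6591 -0.0785] bar len 0.0438 [ 0.6686 -0.0778] w 0.0132 yaw 6.6
0.11 disc dia 0.0447 [ 0.6575 -0.0785] bar len 0.0429 [ 0.6668 -0.0779] w 0.0129 yaw 6.6
0.115 disc dia 0.0438 [ 0.6558 -0.0786] bar len 0.042 [ 0.6649 -0.078 ] w 0.0126 yaw 6.6
0.12 disc dia 0.0428 [ 0.6542 -0.0786] bar len 0.0411 [ 0.6631 -0.078 ] w 0.0124 yaw 6.6
0.125 disc dia 0.0419 [ 0.6525 -0.0787] bar len 0.0402 [ 0.6612 -0.0781] w 0.0121 yaw 6.6
```

The disc diameter and the bar length agree: the disc top is at z≈0.086, the bar top at ≈0.112 and the axis at (0.666, −0.078). Descend and grip.

```bash
python3 - <<'E'
from h import *
plan([.6657,-.0782,.135],96.8)
E
```

```text
from [ 0.6487 -0.0712  0.2071] yaw 97.18 rot -0.38 J6 -109.9 row: -0.238 0.394 1.802 0.028 -0.064 0.064
```

Request:
{"name": "drive_tool", "arguments": {"motion": "-0.24 0.39 0.3 0.03 -0.06 0.06 40;-0.24 0.39 0.7 0.03 -0.06 0.06 40;-0.24 0.39 1.2 0.03 -0.06 0.06 40;-0.24 0.39 1.8 0.03 -0.06 0.06 40;-0.24 0.39 1.8 0.03 -0.06 0.06 40;-0.24 0.39 1.8 0.03 -0.06 0.06 40"}}

```text
time: 47.2
eef_pos: [0.6646, -0.0789, 0.1342]
ee_rot: [[-0.118, 0.993, -0.003], [0.993, 0.118, 0.001], [0.001, -0.003, -1.0]]
ft_force: [0.6, 0.1, -0.5]
width: 0.0402
```

```bash
python3 - <<'E'
from h import *
grab('wrist','w41.png')
plan([.6657,-.0782,.093],96.8)
E
```

```text
from [ 0.6658 -0.079   0.1357] yaw 96.78 rot 0.02 J6 -109.5 row: 0.021 -0.001 1.069 0.003 -0.001 -0.004
```

View pics/w41.png

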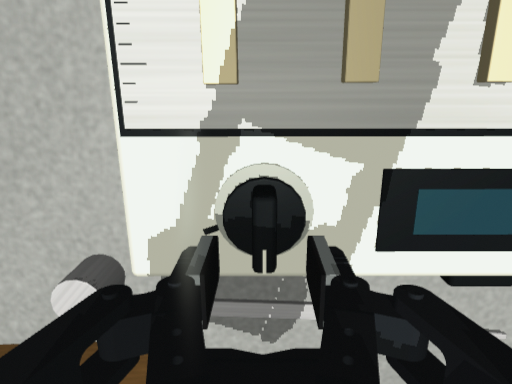

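Request:
{"name": "drive_tool", "arguments": {"motion": "0.02 0 0.3 0 0 0 36;0.02 0 0.6 0 0 0 36;0.02 0 0.9 0 0 0 36;0.02 0 1.05 0 0 0 36;0.02 0 1.05 0 0 0 36"}}

```text
time: 47.67
eef_pos: [0.6642, -0.0778, 0.0913]
ee_rot: [[-0.118, 0.993, -0.004], [0.993, 0.118, 0.001], [0.002, -0.004, -1.0]]
ft_force: [-0.8, -0.1, 0.1]
width: 0.0357
```

Request:
{"name": "drive_tool", "arguments": {"motion": "0 0 0 0 0 0 5;0 0 0 0 0 0 5;0 0 0 0 0 0 5;0 0 0 0 0 0 5;0 0 0 0 0 0 5;0 0 0 0 0 0 5;0 0 0 0 0 0 5", "grip_force": 60}}

```text
time: 48.25
eef_pos: [0.6641, -0.078, 0.0912]
ee_rot: [[-0.118, 0.993, -0.004], [0.993, 0.118, 0.001], [0.001, -0.004, -1.0]]
ft_force: [1.3, -1.4, -2.8]
width: 0.0118
```

```bash
python3 - <<'E'
from h import *
grab('wrist','w42.png')
plan()
E
```

```text
from [ 0.664  -0.078   0.0912] yaw 96.79 rot 0.0 J6 -109.4 row: 0.000 0.000 0.000 -0.040 -0.013 0.000
```

View pics/w42.png

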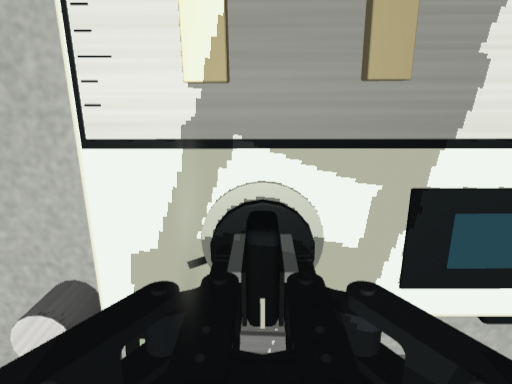

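The bar grip is held. Press down about 8 mm.

Request:
{"name": "drive_tool", "arguments": {"motion": "0 0 0.05 0 0 0 5;0 0 0.1 0 0 0 5;0 0 0.15 0 0 0 5;0 0 0.2 0 0 0 5;0 0 0.21 0 0 0 5;0 0 0.21 0 0 0 5"}}

```text
time: 48.8
eef_pos: [0.6641, -0.078, 0.0853]
ee_rot: [[-0.118, 0.993, -0.003], [0.993, 0.118, 0.0], [0.001, -0.003, -1.0]]
ft_force: [-3.8, -0.1, 10.6]
width: 0.0121
```

Request:
{"name": "drive_tool", "arguments": {"motion": "0 0 0.06 0 0 0 5;0 0 0.09 0 0 0 5;0 0 0.09 0 0 0 5"}}

```text
time: 49.05
eef_pos: [0.6641, -0.078, 0.0846]
ee_rot: [[-0.118, 0.993, -0.001], [0.993, 0.118, 0.0], [0.0, -0.001, -1.0]]
ft_force: [-4.9, -0.8, 12.1]
width: 0.0119
```

Request:
{"name": "drive_tool", "arguments": {"motion": "0 0 0.13 0 0 0.7 5;0 0 0.13 0 0 1.5 5;0 0 0.13 0 0 2.3 5;0 0 0.13 0 0 3.1 5;0 0 0.13 0 0 3.9 5;0 0 0.13 0 0 4.7 5;0 0 0.13 0 0 5.5 5;0 0 0.13 0 0 6.3 5"}}

```text
time: 49.72
eef_pos: [0.6644, -0.0771, 0.0835]
ee_rot: [[0.519, 0.855, 0.001], [0.855, -0.519, 0.001], [0.001, 0.001, -1.0]]
ft_force: [-5.3, 2.2, 15.3]
width: 0.0119
```

```bash
python3 - <<'E'
from h import *
plan();print(readout.state()['ft_force'],readout.state()['torque'])
E
```

```text
from [ 0.6644 -0.0771  0.0835] yaw 58.77 rot 0.0 J6 -71.4 row: 0.000 0.000 0.000 0.006 -0.013 -0.000
[-5.26212786  2.24547811 15.33677471] [0.45097398 1.05127723 0.11519542]
```

Request:
{"name": "drive_tool", "arguments": {"motion": "0 0 0.13 0 0 0.8 5;0 0 0.13 0 0 1.6 5;0 0 0.13 0 0 2.4 5;0 0 0.13 0 0 3.2 5;0 0 0.13 0 0 4 5;0 0 0.13 0 0 4.8 5;0 0 0.13 0 0 5.4 5;0 0 0.13 0 0 5.4 5"}}

```text
time: 50.38
eef_pos: [0.665, -0.0766, 0.0835]
ee_rot: [[0.897, 0.443, 0.005], [0.443, -0.897, 0.001], [0.005, 0.001, -1.0]]
ft_force: [-6.7, 0.7, 20.2]
width: 0.012
```

```bash
python3 - <<'E'
from h import *
plan();print(readout.state()['ft_force'],readout.state()['torque'])
grab('wrist','w43.png')
E
```

```text
from [ 0.665  -0.0766  0.0835] yaw 26.28 rot 0.0 J6 -38.9 row: 0.000 0.000 0.000 0.014 -0.047 -0.000
[-6.70144764  0.66555802 20.15371368] [0.33539859 1.20726876 0.10821674]
```

View pics/w43.png

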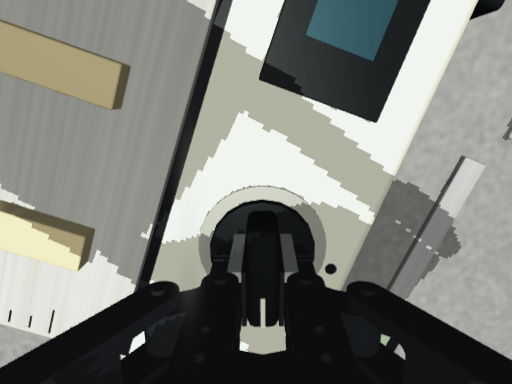

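The selector has turned 70.5° and its end stop is felt. Let it rise with the hand, then open.

Request:
{"name": "drive_tool", "arguments": {"motion": "0 0 -0.05 0 0 0 5;0 0 -0.1 0 0 0 5;0 0 -0.15 0 0 0 5;0 0 -0.19 0 0 0 5;0 0 -0.19 0 0 0 36;0 0 -0.19 0 0 0 36;0 0 -0.19 0 0 0 36;0 0 -0.19 0 0 0 36"}}

```text
time: 51.1
eef_pos: [0.6654, -0.0765, 0.091]
ee_rot: [[0.896, 0.444, 0.006], [0.444, -0.896, 0.001], [0.005, 0.001, -1.0]]
ft_force: [-0.4, -0.3, 0.7]
width: 0.0363
```

Request:
{"name": "drive_tool", "arguments": {"motion": "0 0 -0.6 0 0 0 40;0 0 -1.4 0 0 0 40;0 0 -2.2 0 0 0 40;0 0 -3 0 0 0 40;0 0 -3 0 0 0 40"}}

```text
time: 51.52
eef_pos: [0.6688, -0.0774, 0.219]
ee_rot: [[0.896, 0.444, 0.02], [0.444, -0.896, -0.002], [0.017, 0.01, -1.0]]
ft_force: [1.3, -0.1, 1.2]
width: 0.04
```

```bash
python3 - <<'E'
from h import *
f=grab('wrist','w44.png')
cv2.imwrite('pics/w44z.png',cv2.resize(f['pixels'][120:300,150:370],None,fx=3.5,fy=3.3,interpolation=cv2.INTER_CUBIC))
plan([*dat(.09,.0),.28],97)
E
```

```text
from [ 0.6674 -0.077   0.2158] yaw 26.37 rot 70.63 J6 -39.0 row: -1.852 -2.884 -1.650 0.139 -0.066 -11.772
```

View pics/w44z.png

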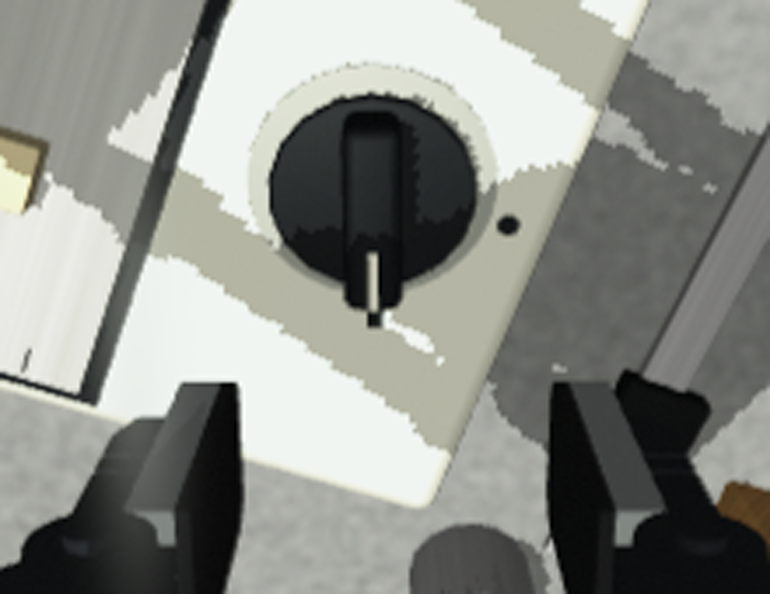

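The pointer lines up with the heat tick. Back to the overview pose for a final check.

Request:
{"name": "drive_tool", "arguments": {"motion": "-0.2 -0.3 -0.2 0 0 -1.1 60;-0.4 -0.7 -0.4 0 0 -2.2 60;-0.7 -1 -0.7 0 0 -3.3 60;-0.9 -1.4 -0.9 0 0 -4.4 60;-1.1 -1.8 -1.1 0 0 -5.5 60;-1.4 -2.2 -1.3 0 0 -6.6 60;-1.6 -2.6 -1.5 0 0 -7.7 60;-1.85 -2.9 -1.65 0 0 -8.8 60"}}

```text
time: 52.23
eef_pos: [0.5474, -0.0048, 0.2794]
ee_rot: [[0.182, 0.983, 0.014], [0.983, -0.182, 0.0], [0.003, 0.013, -1.0]]
ft_force: [-0.4, 0.5, 1.1]
width: 0.0601
```

```bash
python3 - <<'E'
from h import *
plan([*dat(.09,.0),.28],97)
E
```

```text
from [ 0.5474 -0.0048  0.2794] yaw 79.52 rot 17.48 J6 -87.4 row: -0.035 0.043 -0.014 0.132 -0.006 -2.914
```

Request:
{"name": "drive_tool", "arguments": {"motion": "0 0 0 0.1 0 -1.1 60;0 0 0 0.13 0 -2.2 60;0 0 0 0.13 0 -2.9 60;0 0 0 0.13 0 -2.9 60;0 0 0 0.13 0 -2.9 60;0 0 0 0.13 0 -2.9 60;0 0 0 0.13 0 -2.9 60"}}

```text
time: 52.82
eef_pos: [0.5473, -0.0049, 0.2789]
ee_rot: [[-0.119, 0.993, -0.001], [0.993, 0.119, 0.001], [0.001, -0.0, -1.0]]
ft_force: [0.5, -0.4, 0.1]
width: 0.0603
```

```bash
python3 - <<'E'
from chk import *
f=grab('wrist','w45.png');chk(f)
g=grab('top');p=g['pixels']
cv2.imwrite('pics/t7.png',cv2.resize(p[90:280,130:440],None,fx=2.5,fy=2.5))
grab('scene','s7.png')
E
```

```text
[297  38  25 131] datum c 31.0 45.0  L 118.8 W 18.4 ang -0.59 xmin -28.3
[216  73  21 125] datum c 60.7 -33.6  L 119.2 W 17.7 ang 0.11 xmin 1.1
[365  73  30 125] datum c 61.1 114.2  L 119.2 W 18.5 ang 0.05 xmin 1.5
[134  74  30 124] datum c 60.9 -107.5  L 118.4 W 18.0 ang 0.03 xmin 1.8
```

View pics/w45.png

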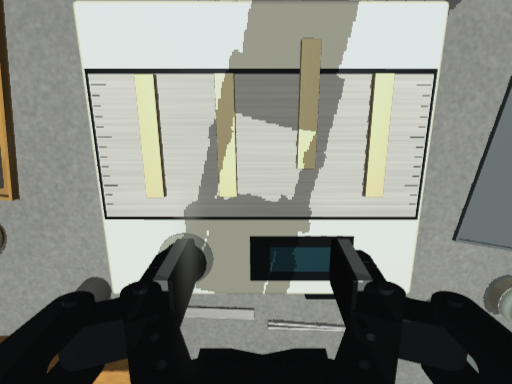

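View pics/t7.png

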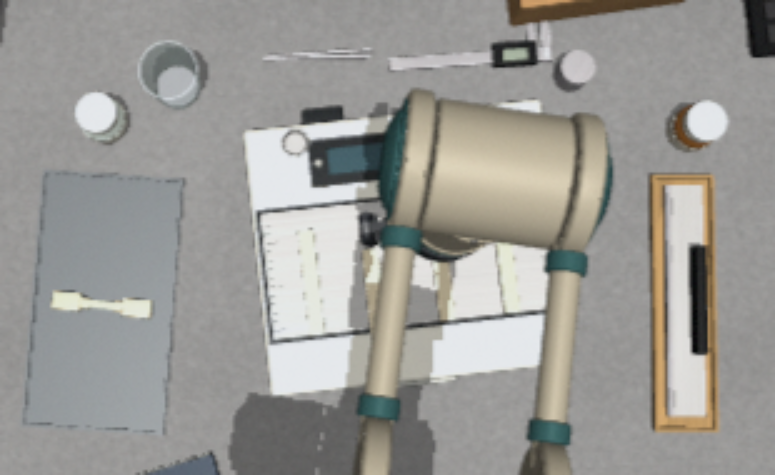

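View pics/s7.png

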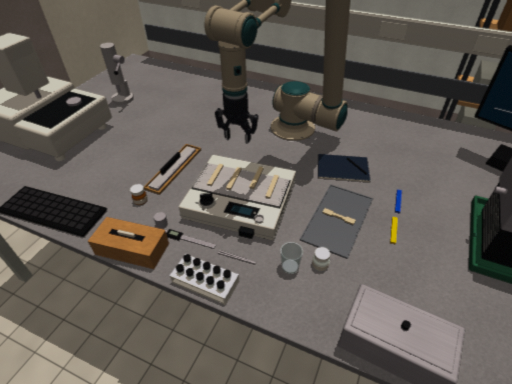

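Bar 3 has been knocked about 29 mm forward and 5 mm sideways; it now overhangs the front edge at (310,40). The other bars, the rule and the dumbbell are fine. I'll mend it: grip it, lift it slightly, move it back and check it against the plate edge.

```bash
python3 - <<'E'
from h import *
from chk import chk
f=grab('wrist');chk(f)
plan([*dat(.033,.045),.14],96.5)
E
```

```text
[297  38  25 131] datum c 31.2 45.0  L 118.9 W 18.3 ang -0.61 xmin -28.2
[134  73  30 125] datum c 60.8 -107.5  L 119.3 W 18.1 ang 0.04 xmin 1.1
[216  73  21 124] datum c 60.4 -33.6  L 118.3 W 17.8 ang 0.11 xmin 1.3
[365  73  30 124] datum c 60.7 114.1  L 118.2 W 18.5 ang 0.03 xmin 1.6
from [ 0.5474 -0.0049  0.2793] yaw 96.89 rot -0.39 J6 -104.7 row: 1.076 -1.398 3.484 0.002 -0.006 0.064
```

Request:
{"name": "drive_tool", "arguments": {"motion": "0.5 -0.5 0.8 0 0 0.06 32;1.08 -1 1.6 0 0 0.06 32;1.08 -1.4 2.4 0 0 0.06 32;1.08 -1.4 3.2 0 0 0.06 32;1.08 -1.4 3.48 0 0 0.06 32;1.08 -1.4 3.48 0 0 0.06 32;1.08 -1.4 3.48 0 0 0.06 32"}}

```text
time: 53.6
eef_pos: [0.4868, 0.0313, 0.1401]
ee_rot: [[-0.114, 0.994, -0.0], [0.994, 0.114, 0.001], [0.001, -0.0, -1.0]]
ft_force: [0.1, 0.2, 0.8]
width: 0.0319
```

```bash
python3 - <<'E'
from h import *
from chk import chk
f=grab('wrist','w46.png');chk(f)
plan([*dat(.033,.045),.0815],96.4)
E
```

```text
[248 109  32 190] datum c 30.8 45.7  L 118.5 W 17.7 ang -0.46 xmin -28.6
[358 159  41 135] datum c 43.3 114.3  L 87.4 W 18.7 ang 0.54 xmin -0.3
[110 160  45 134] datum c 42.4 -33.2  L 86.6 W 18.2 ang -0.23 xmin -0.9
[  0 162  49 178] datum c 60.0 -106.1  L 120.9 W 19.9 ang -1.71 xmin -0.2
from [0.4878 0.0312 0.141 ] yaw 96.51 rot -0.11 J6 -101.1 row: 0.002 -0.028 1.488 0.019 -0.002 0.019
```

View pics/w46.png

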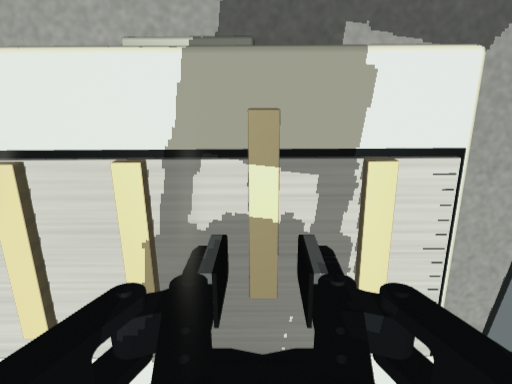

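The bar is centred between the jaws. Go down, grip, lift 4 mm and shift back.

Request:
{"name": "drive_tool", "arguments": {"motion": "0 -0.03 0.5 0.02 0 0.02 32;0 -0.03 1 0.02 0 0.02 32;0 -0.03 1.3 0.02 0 0.02 32;0 -0.03 1.48 0.02 0 0.02 32;0 -0.03 1.48 0.02 0 0.02 32;0 -0.03 1.48 0.02 0 0.02 32;0 -0.03 1.48 0.02 0 0.02 8;0 -0.03 1.48 0.02 0 0.02 8", "grip_force": 40}}

```text
time: 54.32
eef_pos: [0.4881, 0.031, 0.0833]
ee_rot: [[-0.111, 0.994, 0.003], [0.994, 0.111, -0.0], [-0.0, 0.003, -1.0]]
ft_force: [0.1, -0.1, 3.6]
width: 0.0166
```

Request:
{"name": "drive_tool", "arguments": {"motion": "0 0 0 0 0 0 8;0 0 0 0 0 0 8;0 0 0 0 0 0 8;0 0 -0.1 0 0 0 8;0 0 -0.2 0 0 0 8;0 0 -0.2 0 0 0 8;0 0 -0.2 0 0 0 8"}}

```text
time: 54.9
eef_pos: [0.4883, 0.031, 0.0916]
ee_rot: [[-0.111, 0.994, 0.004], [0.994, 0.111, -0.0], [-0.001, 0.004, -1.0]]
ft_force: [-0.4, 0.0, -0.4]
width: 0.0164
```

```bash
python3 - <<'E'
from h import *
f=grab('wrist','w47.png');s,p,R=st();print(s['width'],ind(p))
# bar end position now relative TCP: center ~ (30.8..31.2) ; want 60.3
t=ind(p)+np.array([.0293,-.0045])
plan([*dat(*t),p[2]],97)
E
```

```text
0.016436004366496833 [0.03435693 0.04460872]
from [0.4882 0.031  0.0914] yaw 96.39 rot 0.61 J6 -100.9 row: -0.105 0.734 0.003 0.033 0.005 -0.101
```

Request:
{"name": "drive_tool", "arguments": {"motion": "-0.05 0.3 0 0 0 -0.1 8;-0.1 0.6 0 0.03 0 -0.1 8;-0.1 0.73 0 0.03 0 -0.1 8;-0.1 0.73 0.05 0.03 0 -0.1 8;-0.1 0.73 0.1 0.03 0 -0.1 8;-0.1 0.73 0.15 0.03 0 -0.1 8;-0.1 0.73 0.15 0.03 0 -0.1 8"}}

```text
time: 55.53
eef_pos: [0.5162, 0.0304, 0.0848]
ee_rot: [[-0.122, 0.993, -0.002], [0.993, 0.122, -0.0], [-0.0, -0.002, -1.0]]
ft_force: [0.2, -0.2, 0.5]
width: 0.0167
```

```bash
python3 -c "
from gap import *
gap('w48z.png')"
```

```text
[0.5162 0.0304 0.0848] [0.0622 0.0406] [ 0.2 -0.2  0.5]
```

View pics/w48z.png

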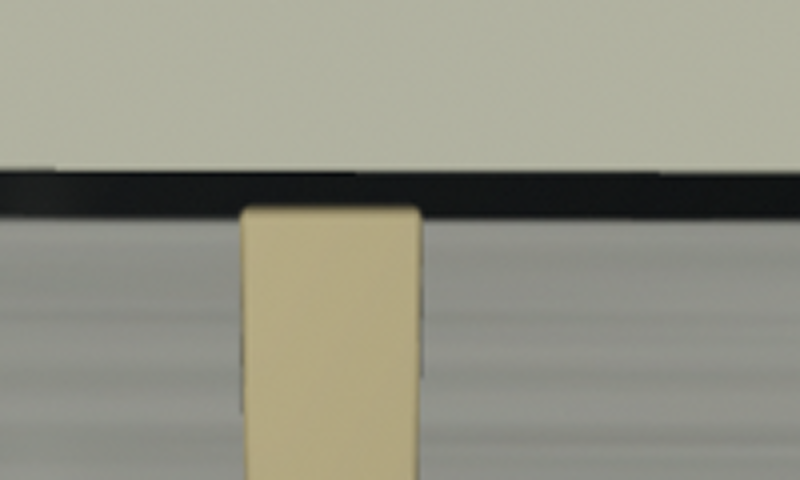

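The bar pokes out about 1 mm compared with the earlier aligned views. Correct by +1 mm and lower it.

Request:
{"name": "drive_tool", "arguments": {"motion": "0 0.03 0 0 0 0 8;0 0.03 0.02 0 0 0 8;0 0.03 0.05 0 0 0 8;0 0.03 0.06 0 0 0 8;0 0.03 0.06 0 0 0 8"}}

```text
time: 56.0
eef_pos: [0.5177, 0.0305, 0.0833]
ee_rot: [[-0.122, 0.993, -0.001], [0.993, 0.122, -0.0], [-0.0, -0.001, -1.0]]
ft_force: [-0.9, 1.0, 5.2]
width: 0.0163
```

```bash
python3 -c "
from gap import *
gap('w49z.png')"
```

```text
[0.5177 0.0305 0.0833] [0.0637 0.0405] [-0.9  1.   5.2]
```

View pics/w49z.png

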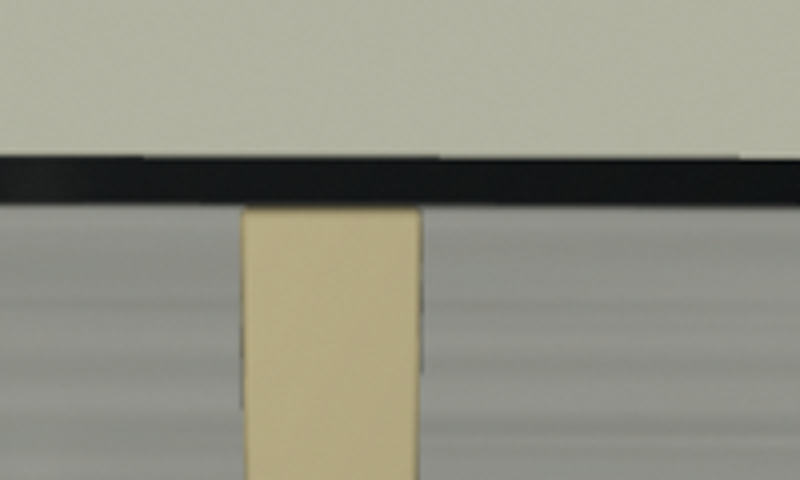

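The end face is level with the plate edge. Release and return to the overview.

Request:
{"name": "drive_tool", "arguments": {"motion": "0 0 -0.02 0 0 0 8;0 0 -0.02 0 0 0 32;0 0 -0.02 0 0 0 32;0 0 -0.02 0 0 0 32;0 0 -0.02 0 0 0 32;0 0 -0.9 0 0 0 32;0 0 -1.8 0 0 0 32;0 0 -2.7 0 0 0 50"}}

```text
time: 56.72
eef_pos: [0.5171, 0.0306, 0.1918]
ee_rot: [[-0.122, 0.993, -0.003], [0.993, 0.122, -0.0], [0.0, -0.003, -1.0]]
ft_force: [0.9, 0.6, 1.0]
width: 0.0425
```

```bash
python3 - <<'E'
from h import *
plan([*dat(.09,.0),.28],97)
E
```

```text
from [0.5171 0.0306 0.1918] yaw 97.0 rot 0.0 J6 -101.3 row: -1.017 0.666 -2.207 -0.030 -0.002 -0.000
```

Request:
{"name": "drive_tool", "arguments": {"motion": "-0.5 0.3 -0.8 0 0 0 60;-1 0.67 -1.6 0 0 0 60;-1.02 0.67 -2.2 -0.03 0 0 60;-1.02 0.67 -2.2 -0.03 0 0 60;-1.02 0.67 -2.2 -0.03 0 0 60;-1.02 0.67 -2.2 -0.03 0 0 60"}}

```text
time: 57.22
eef_pos: [0.5481, -0.0064, 0.2785]
ee_rot: [[-0.122, 0.993, -0.002], [0.993, 0.122, 0.001], [0.001, -0.002, -1.0]]
ft_force: [-1.2, -0.8, 0.2]
width: 0.06
```

```bash
python3 - <<'E'
from chk import *
f=grab('wrist','w50.png');chk(f)
E
```

```text
[136  73  29 125] datum c 60.9 -107.6  L 119.0 W 18.0 ang 0.05 xmin 1.4
[216  72  22 125] datum c 60.0 -33.6  L 118.8 W 17.8 ang 0.06 xmin 0.5
[293  73  23 125] datum c 60.9 39.9  L 119.0 W 18.4 ang 0.03 xmin 1.4
[366  73  31 125] datum c 60.9 114.1  L 119.0 W 18.6 ang 0.06 xmin 1.4
```

View pics/w50.png

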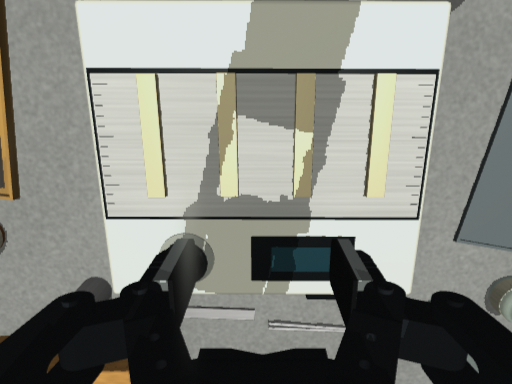

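All bars are aligned again: x 60.0–60.9 mm, angle ≤0.06°. One last look at the selector height and the rule.

Request:
{"name": "drive_tool", "arguments": {"motion": "-1 0.3 0 0 0 0 60;-2 0.6 0 0 0 0 60;-3 1 0 0 0 0 60;-4 1 0 0 0 0 60;-4 1 0 0 0 0 60;-4 1 0 0 0 0 60;-4 1 0 0 0 0 60"}}

```text
time: 57.85
eef_pos: [0.6061, -0.1594, 0.2759]
ee_rot: [[-0.122, 0.993, -0.007], [0.993, 0.122, 0.003], [0.004, -0.007, -1.0]]
ft_force: [0.3, 1.0, 0.4]
width: 0.0602
```

```bash
python3 - <<'E'
from h import *
f=grab('wrist','w51.png')
g=cv2.cvtColor(f['pixels'],cv2.COLOR_BGR2GRAY)
for z in [.0785,.086]:
    c=proj(f,[.6657,-.0782,z]);print(z,c.round(1))
c=proj(f,[.6657,-.0782,.086]); v=int(c[1]); r=g[v,int(c[0])-50:int(c[0])+50]; print(r.tolist())
E
```

```text
0.0785 [330.3 229.3]
0.086 [331.7 232. ]
[176, 177, 194, 242, 242, 242, 242, 242, 242, 242, 242, 240, 221, 221, 221, 215, 176, 177, 176, 174, 157, 119, 118, 119, 119, 119, 109, 28, 15, 17, 17, 17, 17, 17, 16, 17, 16, 17, 18, 25, 23, 21, 17, 15, 11, 10, 9, 8, 10, 9, 10, 8, 10, 10, 8, 9, 11, 8, 9, 10, 10, 6, 8, 11, 11, 10, 12, 9, 13, 10, 12, 13, 14, 18, 17, 29, 119, 237, 242, 242, 242, 242, 242, 242, 242, 242, 242, 242, 242, 242, 242, 242, 242, 242, 242, 242, 242, 242, 242, 242]
```

View pics/w51.png

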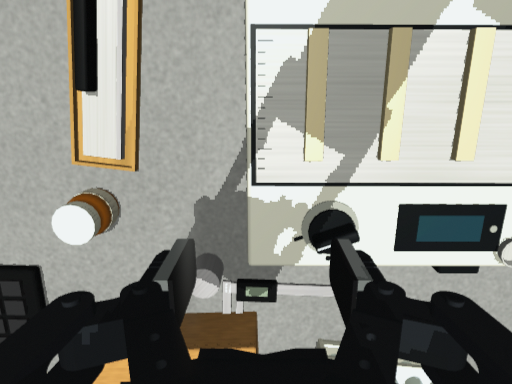

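```bash
python3 - <<'E'
from h import *
ticket.close_job();print(readout.state()['time'])
E
```

```text
the job is handed in; nothing more can be done
the job is handed in; nothing more can be done
```

The job is done and handed in at about 58 s. All four bars are lined up, the straightedge is back in its tray, and the selector is on heat.

**What I did:**
- **Straightedge:** I laid it flush against the plate edge and let go, then placed the bars against it. Afterwards I put it back in its tray.
- **Selector:** I pressed it down, turned it 70.5° clockwise until I felt the end stop, and let it spring back up.
- **Knocked bar:** My check after turning the selector showed bar 3 had been knocked about 29 mm forward. I put it back level with the plate edge by camera, since the straightedge was already in its tray.

**Last checks:**
- **Bars:** The centres are 60.0–60.9 mm from the edge (target 60 ± 4). They are square to within 0.1° and about 74 mm apart.
- **Straightedge:** It lies inside its tray. While it was on the deck, its left end stood up to about 1 mm off the plate edge, within the 3 mm limit.
- **Selector:** The pointer sits on the heat tick. I judged that it is up from the hand returning to its starting height with no force left on it, not from a direct reading.
- **Bystanders:** The dumbbell and the other objects looked undisturbed.

No check failed at the end. My estimates of the plate edge from different camera views differed by 1–3 mm and up to about 1°. I aligned the bars against the edge as seen in the wrist camera instead of relying on those numbers.

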